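# Stack and clamp battery cells in the pack fixture

### The job

Lay three of the cells from the cardboard tray side by side across the channel of the stacking fixture, then screw the knurled knob clockwise until the jaw is fully home against its stop, before anything is put on top. Then stack all the remaining cells on that clamped row as a pyramid, each saddled in the gap between two cells below it and with its ends level with theirs, so that every cell is in the stack and none is left over; leave the bottle, the tape roll and the meter alone.

Things in the scene. Friction and masses are not known exactly. Their poses are not given: they have to be found in the camera images.
- knob (a joint): Angle of the knurled clamp knob, rad: grows clockwise seen from above; 0 = jaw fully open, 16.0 = hard stop (jaw home), a little over 2.5 turns in all. Starts between 0 and 3. Turns both ways, light friction (0.04 N m), stays where left. Drives the sliding jaw 1.25 mm per rad (20 mm in all).
- knob_grip (a point): Centre, on the upright axis, of the knurled steel knob on the grey gear housing at the fixture's end: round, 30 mm in diameter, 24 mm high, this point half-way up it, 68 mm above the bench. The housing under it is 40 x 42 mm, its top 52 mm above the bench.
- fixture: Aluminium stacking fixture fixed to the bench, 190 x 36 mm. x: across it (as the cells lie); y: along the channel from fixed stop to sliding jaw and knob; z up; origin on the bench. Channel floor 36 mm wide, 12 mm above the bench (cells stick out 7 mm at both ends). Stop face at y -50 mm; jaw face at +48.5 open, +28.5 home. Stop and jaw rise 23 mm above the floor.
- jaw_face (a point): Middle of the face of the sliding jaw, an aluminium block 36 mm wide, 16 mm thick and 22 mm high.
- tray: Flat cardboard tray fixed on the bench, 135 (x) x 220 mm (y), walls 4 mm thick and 11 mm high, cells rest 18 mm (centre) above the bench; origin under its centre. Two low ribs (8 mm wide, tops 8 mm above the bench) along y at x = -19 and +19 mm part it into three lanes; up to two cells lie end to end, 40 mm apart, in each lane.
- cell0_mid (a point): Centre of a loose cell: a green-sleeved cylinder with flat steel ends, 26 mm in diameter, 50 mm long, about 85 g; x axis along the cell. It lies on its side in the tray at the start, or is absent (None).
- cell1_mid (a point): Centre of another such cell, all alike. It lies on its side in the tray at the start, or is absent (None).
- cell2_mid (a point): Centre of another such cell, all alike. It lies on its side in the tray at the start, or is absent (None).
- cell3_mid (a point): Centre of another such cell, all alike. It lies on its side in the tray at the start, or is absent (None).
- cell4_mid (a point): Centre of another such cell, all alike. It lies on its side in the tray at the start, or is absent (None).
- cell5_mid (a point): Centre of another such cell, all alike. It lies on its side in the tray at the start, or is absent (None).
- slot0 (a point): Point on the fixture, not a thing: where the centre of the bottom-row cell next to the fixed stop comes to lie when the jaw is home (25 mm above the bench).
- slot1 (a point): Point on the fixture, not a thing: where the centre of the middle bottom-row cell comes to lie when the jaw is home (25 mm above the bench).
- slot2 (a point): Point on the fixture, not a thing: where the centre of the bottom-row cell next to the jaw comes to lie when the jaw is home (25 mm above the bench).
- slot3 (a point): Point on the fixture: centre of the second-layer cell saddled between slot0 and slot1 (47.5 mm above the bench).
- slot4 (a point): Point on the fixture: centre of the second-layer cell saddled between slot1 and slot2 (47.5 mm above the bench).
- slot5 (a point): Point on the fixture: centre of the top cell saddled between slot3 and slot4 (69.9 mm above the bench).
- glue: Bystander: white bottle 44 mm in diameter, 100 mm high, origin under it.
- tape: Bystander: roll of tape lying flat, 64 mm in diameter, 24 mm high.
- meter: Bystander: black hand-held meter lying flat, 110 x 60 x 28 mm.
There are look-alikes about, which are no part of the job. What is shaped like the part that bears cell0_mid but purple or yellow is not meant.

How it is judged:
By the outcome, as a careful person would: the job done as asked, in the order asked, and still so for the second after the job is handed in, with the robot touching nothing.
Of cell0, cell1, cell2, cell3, cell4, cell5 only 4 to 6 are there at a start; the rules pass over those that are not, and their reading is None.
At some moment in a run one of cell0, cell1, cell2, cell3, cell4, cell5 may be knocked a few centimetres aside while the robot is not near it.
Once in a run the grip may slacken for a moment while it holds something.
It also fails if it takes over 210 s, if anything falls off the work surface, if the arm or the gripper's body presses on something with over 40 N, if the wrist force passes 120 N, or if a joint passes its speed limit or range.

### The arm

A 6-joint arm with a two-finger parallel gripper is mounted at the origin on the work surface. World frame = base frame: x ahead of the robot, y to its left, z up, the work surface at z = 0. Lengths are in m, angles in rad, forces in N, time in s.
With the tool pointing down it reaches from about 0.325 to 0.775 m from the base axis. Payload 5.5 kg.
Tool frame: the origin (TCP) lies midway between the tips of the shut fingers; the grasp point (between the pads) lies 19 mm behind it; z points along the fingers, y is the direction in which the jaws open and shut (so a half turn about z gives the same grasp; the last joint's range is limited). The gripper opens to 85 mm and grips with 20 to 120 N. Pads are 22 mm wide; open, the fingers measure 114 mm over their backs; the gripper's body (76 mm by 85 mm) begins 54 mm behind the grasp point. The pads swing forward as they close: fully open they stand 13 mm farther back than shut.
Start: joints at [-1.194, 0.091, 1.231, -0, 1.82, -0.057], TCP at [0.252, -0.544, 0.231] pointing down, gripper open.
Joint ranges: [-2.87, 2.87], [-0.86, 2.18], [0.17, 2.46], [-1.51, 4.65], [0.06, 2.69], [-2.65, 2.65]. Speed limits (rad/s): [2.57, 2.57, 3.01, 3.14, 3.14, 3.14].

### API

Orientations are given as a rotation vector (axis times angle).
In Python, from cell import readout, optics, ticket gives the robot as it stands.
- The arm moves only by the tool play_rows, never from a script. Its argument "motion" is a list of rows, each an object of numbers: "dx", "dy", "dz": the shift along the tool's x, y, z in m; "ax", "ay", "az": the turn, a rotation vector about the tool's x, y, z in rad; "grip": the finger opening in m, from 0 to 0.0854. In form: [{"dx": .., "dy": .., "dz": .., "ax": .., "ay": .., "az": .., "grip": ..}, ...]. A call has exactly 8 rows; each row shifts and turns the commanded pose from where the row before left it, along the tool's axes as they then stand; what a row does not reach is not made up. A row lasts 1/8 s, in which the tool goes at most 62.5 mm and 10.7 degrees, less where a joint would pass 70% of its speed; a pose out of reach is approached as far as the arm can. A call with a gripper value outside its range is refused whole. The fingers move at their own pace and stop on an object; "grip_force" is the grip in N (left out, the last holds). Time passes only in rows, so rows that do not move let the fingers close, or fill a call up. It gives the time, the measured TCP pose, the force and the opening at its end, in the units of the state.
- readout.get_state(): the state, without advancing time (a new reading comes with each control period).
- optics.grab_frame(name): name is "scene" or "top" or "wrist"; returns (picture, depth): 420x560x3 uint8, blue, green, red; 420x560 float32, m along the optical axis (not along the pixel's ray), 0 where there is no reading.
- optics.calibration(name): a dict with "K" (3x3 intrinsics, pixels), "xyz" and "orientation" of the camera in the world. Camera axes: x right, y up, looking along -z (the intrinsics and any distortion apply to the point x, -y, -z); pixel columns grow to the right and rows downward; lengths in m; the calibration is good to about 2 mm. A picture is of the moment at which its call begins: read the wrist's pose just before it. calibration takes no time and is no camera call; for the wrist camera it gives the pose at the moment of the call.
- ticket.sign_off(): hands the job in, once; it reports no verdict.
The state is a dict: "time": time; "qpos": joint angles; "dq": joint speeds; "effort": joint torques, N m; "tcp_pos": TCP position; "orientation": TCP orientation; "wrist_force": force on the tool from outside, world axes, zero at the start; "wrist_torque": the same for the moment, N m; "finger_gap": finger opening in m.
Only numpy, scipy, OpenCV 4.12 (cv2) and the standard library are available. Lean on these libraries where they do the work, as an engineer would, in place of code of your own. Each camera call takes 0.05 s, during which the arm holds its last target.

## Working session

There is one attempt and no reset: what is moved stays moved. The work goes in short steps, Python scripts to look and compute and a tool call to move; the robot and the scene stay as the last step left them, time stands still between calls to the robot, and variables do not carry over. Pictures are saved under pics/ and viewed, and the job is handed in when it is done.

Besides the shell and the picture viewer there is one more tool, called after ">>>" as name([rows], argument=value, ...), one row to a line, values as JSON. play_rows: Moves the arm, as the interface text tells. Its arguments: {"type":"object","properties":{"motion":{"type":"array"},"grip_force":{"type":"number"}},"required":["motion"]}

```bash
ls; mkdir -p pics; cat > h.py <<'E'
import numpy as np, cv2
from scipy.spatial.transform import Rotation as R
from cell import readout, optics, ticket
def cal(n):
    c=optics.calibration(n); 
    o=c['orientation']
    return np.array(c['K']),np.array(c['xyz']),R.from_rotvec(o).as_matrix() if np.size(o)==3 else np.array(o),c
def ray(n,u,v,c=None):
    K,t,Rm,_=c or cal(n)
    d=np.linalg.inv(K)@np.array([u,v,1.]); d=np.array([d[0],-d[1],-d[2]])
    return t,Rm@d
def onplane(n,u,v,z,c=None):
    t,d=ray(n,u,v,c); return t+d*(z-t[2])/d[2]
def proj(n,p,c=None):
    K,t,Rm,_=c or cal(n)
    q=Rm.T@(np.asarray(p)-t); q=np.array([q[0],-q[1],-q[2]]); w=K@q; return w[:2]/w[2]
def cloud(n,depth,c=None):
    K,t,Rm,_=c or cal(n)
    v,u=np.mgrid[:depth.shape[0],:depth.shape[1]]
    x=(u-K[0,2])/K[0,0]*depth; y=(v-K[1,2])/K[1,1]*depth
    return np.stack([x,-y,-depth],-1)@Rm.T+t
E
python3 - <<'E'
from h import *
print(readout.get_state())
for n in ['scene','top','wrist']:
    c=cal(n); print(n,c[3])
    im,d=optics.grab_frame(n); cv2.imwrite(f'pics/{n}0.png',im); np.save(f'pics/{n}0.npy',d)
E
```

```text
pics
{'time': 0.0, 'qpos': array([-1.19366920e+00,  9.18574047e-02,  1.23189359e+00,  4.35289867e-06,
        1.81981959e+00, -5.67100605e-02]), 'dq': array([ 3.67786460e-04,  5.36939123e-06,  8.05685101e-04, -2.01266773e-03,
        8.36650762e-04,  1.74417651e-03]), 'effort': array([ 1.12955706e-03, -4.58730841e+01, -4.18019021e+01, -2.19569765e-04,
        1.17219510e-02,  9.80218147e-06]), 'tcp_pos': array([ 0.25209993, -0.54414658,  0.2301474 ]), 'orientation': array([-3.06606237e+00, -6.75719390e-01,  4.88782876e-04]), 'wrist_force': array([ 0.05917305, -0.17313997, -0.97819894]), 'wrist_torque': array([ 0.02758817, -0.03177878,  0.0554418 ]), 'finger_gap': 0.08536159279613656}
scene {'K': array([[456.85687792,   0.        , 276.79169195],
       [  0.        , 456.85687792, 209.27696886],
       [  0.        ,   0.        ,   1.        ]]), 'xyz': array([ 0.95627979, -0.73450619,  0.61505651]), 'orientation': array([0.92178129, 0.2486173 , 0.43447675])}
top {'K': array([[524.78876723,   0.        , 274.23504161],
       [  0.        , 524.78876723, 216.06164816],
       [  0.        ,   0.        ,   1.        ]]), 'xyz': array([ 0.51226372, -0.04135079,  1.30098828]), 'orientation': array([ 0.04078213, -0.05902565, -1.57500643])}
wrist {'K': array([[341.11371685,   0.        , 276.7330092 ],
       [  0.        , 341.11371685, 213.43040927],
       [  0.        ,   0.        ,   1.        ]]), 'xyz': array([ 0.32865038, -0.50948667,  0.3723632 ]), 'orientation': array([-0.29435717,  0.1917493 , -1.12454018])}
```

View pics/top0.png

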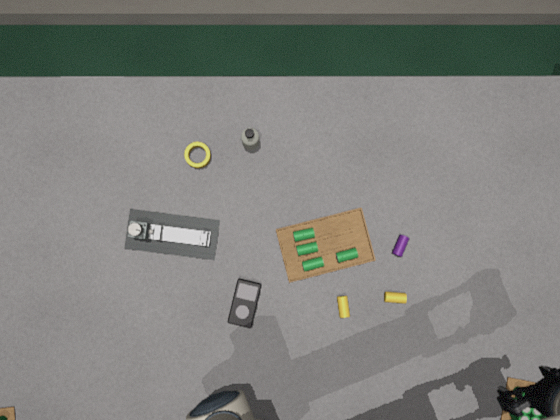

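View pics/scene0.png

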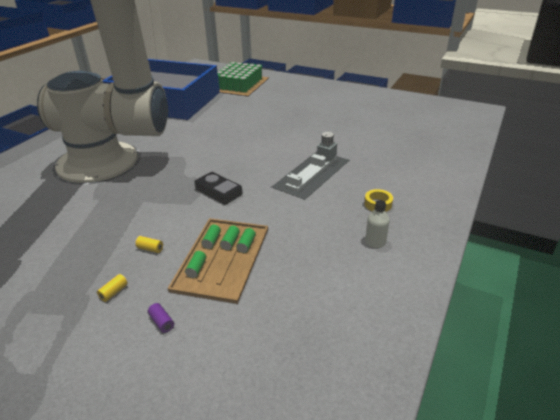

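View pics/wrist0.png

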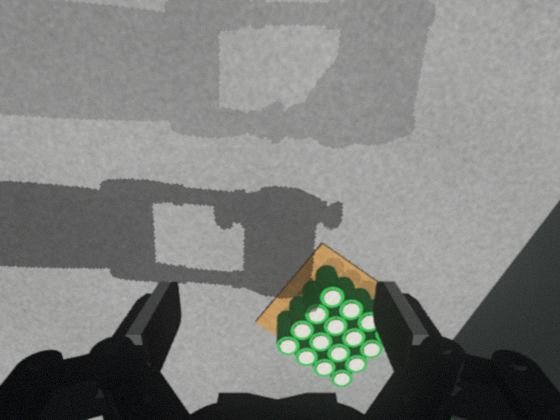

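Top view shows four green cells: (304,234), (307,249), (313,264) and (347,255). The fixture is centred near (172,235) with its knob at (137,230). The purple and yellow decoys lie outside the tray, and there is a green rack at the bottom right.

```bash
cat >> h.py <<'E'
def green(im):
    h=cv2.cvtColor(im,cv2.COLOR_BGR2HSV)
    return cv2.inRange(h,(45,90,50),(80,255,255))
def blobs(m,amin):
    n,l,s,c=cv2.connectedComponentsWithStats(m)
    out=[]
    for i in range(1,n):
        if s[i,4]>=amin:
            p=np.argwhere(l==i)[:,::-1].astype(np.float32)
            out.append((c[i],cv2.minAreaRect(p),s[i,4]))
    return out
E
python3 - <<'E'
from h import *
c=cal('top')
im=cv2.imread('pics/top0.png')
for b in blobs(green(im),60):
    p=onplane('top',*b[0],0.018,c); 
    bx=cv2.boxPoints(b[1]); w=[onplane('top',*q,.018,c)[:2] for q in bx]
    print(b[0].round(1),b[2],p.round(4),[np.round(np.linalg.norm(w[i]-w[i+1]),3) for i in (0,1)])
for nm,u,v,z in [('knob',137,230,.08),('fixL',128,230,.0),('fixR',217,240,0),('tray1',277,230,.011),('tray2',363,208,.011),('tray3',375,262,.011),('tray4',289,281,.011)]:
    print(nm,onplane('top',u,v,z,c).round(4))
s=readout.get_state();K,t,Rm,_=cal('wrist')
T=R.from_rotvec(s['orientation']).as_matrix()
print(T.round(3)); print('cam in tool',(T.T@(t-s['tcp_pos'])).round(4),(T.T@Rm).round(3))
im2=cv2.resize(im[190:300,110:420],None,fx=2.5,fy=2.5,interpolation=cv2.INTER_CUBIC);cv2.imwrite('pics/topz.png',im2)
E
```

```text
[280.3  49.8] 16283 [ 1.0105 -0.0738  0.018 ] [np.float64(1.402), np.float64(0.129)]
[303.6 234.2] 203 [ 0.5491 -0.1281  0.018 ] [np.float64(0.049), np.float64(0.025)]
[306.8 248.3] 203 [ 0.5147 -0.1356  0.018 ] [np.float64(0.049), np.float64(0.025)]
[346.7 254.6] 205 [ 0.4986 -0.2331  0.018 ] [np.float64(0.05), np.float64(0.025)]
[312.5 263.5] 202 [ 0.4774 -0.1492  0.018 ] [np.float64(0.049), np.float64(0.025)]
[532.4 414.7] 113 [ 0.1122 -0.6751  0.018 ] [np.float64(0.056), np.float64(0.026)]
knob [0.5589 0.2629 0.08  ]
fixL [0.562 0.305 0.   ]
fixR [0.5362 0.0852 0.    ]
tray1 [ 0.5599 -0.0632  0.011 ]
tray2 [ 0.6132 -0.2759  0.011 ]
tray3 [ 0.4802 -0.3033  0.011 ]
tray4 [ 0.435  -0.0918  0.011 ]
[[ 0.907  0.42  -0.001]
 [ 0.42  -0.907  0.001]
 [ 0.    -0.001 -1.   ]]
cam in tool [ 0.0841  0.0004 -0.1421] [[ 0.001  0.945  0.327]
 [ 1.    -0.001  0.001]
 [ 0.001  0.327 -0.945]]
```

View pics/topz.png

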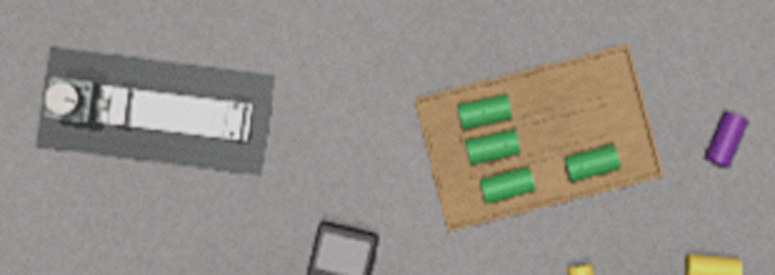

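```bash
cat >> h.py <<'E'
import json
def plan(p,yaw_deg,n,grip=None,frm=None):
    """straight move to p, tool down, tool-y at yaw_deg; rows rounded"""
    s=readout.get_state()
    T=R.from_rotvec(s['orientation']); pos=np.array(s['tcp_pos'])
    y=np.radians(yaw_deg); ty=np.array([np.cos(y),np.sin(y),0]); tz=np.array([0,0,-1.])
    G=R.from_matrix(np.stack([np.cross(ty,tz),ty,tz],1))
    rv=(T.inv()*G).as_rotvec()/n
    rows=[]
    cur=pos.copy(); Tc=T
    for i in range(n):
        step=(np.array(p)-cur)/(n-i)
        d=np.round(Tc.as_matrix().T@step,4)
        a=np.round(rv,4)
        row=dict(dx=d[0],dy=d[1],dz=d[2],ax=a[0],ay=a[1],az=a[2])
        if grip is not None: row['grip']=grip
        cur=cur+Tc.as_matrix()@d; Tc=Tc*R.from_rotvec(a); rows.append(row)
    print('mm/row',np.linalg.norm(np.array(p)-pos)/n*1000,'deg/row',np.degrees(np.linalg.norm(rv)))
    print(json.dumps(rows))
def st():
    s=readout.get_state();T=R.from_rotvec(s['orientation']).as_matrix()
    print('t',round(s['time'],2),'tcp',s['tcp_pos'].round(4),'yaw',np.degrees(np.arctan2(T[1,1],T[0,1])).round(2),'tilt',T[:2,2].round(4),'F',s['wrist_force'].round(1),'gap',round(s['finger_gap'],4),'q6',s['qpos'][5].round(2))
E
python3 -c "
from h import *
plan([.515,-.165,.23],-76,8)"
```

```text
mm/row 57.682844271162814 deg/row 1.3567928606608488
[{"dx": 0.0497, "dy": -0.0292, "dz": 0.0001, "ax": -0.0002, "ay": 0.0, "az": 0.0237}, {"dx": 0.049, "dy": -0.0304, "dz": 0.0001, "ax": -0.0002, "ay": 0.0, "az": 0.0237}, {"dx": 0.0483, "dy": -0.0315, "dz": 0.0001, "ax": -0.0002, "ay": 0.0, "az": 0.0237}, {"dx": 0.0476, "dy": -0.0327, "dz": 0.0001, "ax": -0.0002, "ay": 0.0, "az": 0.0237}, {"dx": 0.0468, "dy": -0.0338, "dz": 0.0001, "ax": -0.0002, "ay": 0.0, "az": 0.0237}, {"dx": 0.0459, "dy": -0.0349, "dz": 0.0, "ax": -0.0002, "ay": 0.0, "az": 0.0237}, {"dx": 0.0451, "dy": -0.0359, "dz": 0.0001, "ax": -0.0002, "ay": 0.0, "az": 0.0237}, {"dx": 0.0443, "dy": -0.037, "dz": -0.0, "ax": -0.0002, "ay": 0.0, "az": 0.0237}]
```

>>> play_rows([
  {"dx":0.05,"dy":-0.029,"az":0.024},
  {"dx":0.049,"dy":-0.03,"az":0.024},
  {"dx":0.048,"dy":-0.0315,"az":0.024},
  {"dx":0.0475,"dy":-0.033,"az":0.024},
  {"dx":0.047,"dy":-0.034,"az":0.024},
  {"dx":0.046,"dy":-0.035,"az":0.023},
  {"dx":0.045,"dy":-0.036,"az":0.023},
  {"dx":0.044,"dy":-0.037,"az":0.023},
])

```text
invalid input at $.motion[0]: expected keys dx, dy, dz, ax, ay, az, grip
```

```bash
cat > look.py <<'E'
import sys
from h import *
st()
c=cal('wrist'); im,d=optics.grab_frame('wrist'); nm=sys.argv[1]
cv2.imwrite(f'pics/{nm}.png',im); np.save(f'pics/{nm}.npy',d)
import pickle; pickle.dump(c,open(f'pics/{nm}.pkl','wb'))
P=cloud('wrist',d,c)
for b in blobs(green(im),300):
    u,v=b[0]; bx=cv2.boxPoints(b[1])
    p=onplane('wrist',u,v,.024,c)
    w=[onplane('wrist',*q,.024,c)[:2] for q in bx]
    e=[w[1]-w[0],w[2]-w[1]]; L=[np.linalg.norm(x) for x in e]; a=e[int(np.argmax(L))]
    print(b[0].round(1),b[2],'p',p.round(4),'cloud',P[int(v),int(u)].round(4),'L',np.round(L,3),'ang',np.degrees(np.arctan2(a[1],a[0])).round(1)%180)
E
python3 look.py w1
```

```text
t 0.15 tcp [ 0.2521 -0.5442  0.2304] yaw -65.15 tilt [-0.0006  0.0014] F [ 0.4  0.7 -0.5] gap 0.0851 q6 -0.06
[328.8 322.3] 5449 p [ 0.1188 -0.6755  0.024 ] cloud [ 0.1365 -0.6605  0.0535] L [0.131 0.133] ang 72.6
```

All keys are needed.

>>> play_rows([
  {"dx":0.05,"dy":-0.029,"dz":0,"ax":0,"ay":0,"az":0.024,"grip":0.08},
  {"dx":0.049,"dy":-0.03,"dz":0,"ax":0,"ay":0,"az":0.024,"grip":0.08},
  {"dx":0.048,"dy":-0.0315,"dz":0,"ax":0,"ay":0,"az":0.024,"grip":0.08},
  {"dx":0.0475,"dy":-0.033,"dz":0,"ax":0,"ay":0,"az":0.024,"grip":0.08},
  {"dx":0.047,"dy":-0.034,"dz":0,"ax":0,"ay":0,"az":0.024,"grip":0.08},
  {"dx":0.046,"dy":-0.035,"dz":0,"ax":0,"ay":0,"az":0.023,"grip":0.08},
  {"dx":0.045,"dy":-0.036,"dz":0,"ax":0,"ay":0,"az":0.023,"grip":0.08},
  {"dx":0.044,"dy":-0.037,"dz":0,"ax":0,"ay":0,"az":0.023,"grip":0.08},
])

```text
time: 1.2
tcp_pos: [0.5159, -0.1636, 0.2312]
orientation: [3.118, 0.382, 0.0]
wrist_force: [0.4, -0.3, 0.6]
finger_gap: 0.0799
```

```bash
python3 look.py w1
```

```text
t 1.2 tcp [ 0.5159 -0.1636  0.2312] yaw -76.02 tilt [ 0.0001 -0.0002] F [ 0.4 -0.3  0.6] gap 0.0799 q6 0.96
[248.3 133.7] 1076 p [ 0.5555 -0.1244  0.024 ] cloud [ 0.5565 -0.1242  0.0272] L [0.022 0.049] ang 101.5
[248.2 168.2] 1053 p [ 0.5213 -0.1318  0.024 ] cloud [ 0.5226 -0.1318  0.0295] L [0.049 0.023] ang 104.0
[253.2 204. ] 986 p [ 0.4845 -0.1455  0.024 ] cloud [ 0.4854 -0.1453  0.0268] L [0.053 0.024] ang 105.5
[333.2 203.8] 937 p [ 0.5056 -0.2287  0.024 ] cloud [ 0.5074 -0.2274  0.0276] L [0.051 0.024] ang 105.8
```

View pics/w1.png

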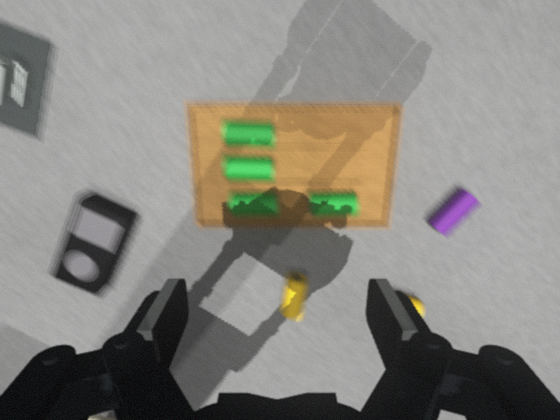

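```bash
python3 look.py w2; python3 -c "
from h import *
plan([.54,.19,.22],-6.7,8)"
```

```text
t 1.25 tcp [ 0.5189 -0.1576  0.2307] yaw -75.73 tilt [0.0018 0.0045] F [-0.3  3.7 -0.7] gap 0.0798 q6 0.96
[258.  142.7] 1223 p [ 0.5523 -0.1288  0.024 ] cloud [ 0.5534 -0.1278  0.0292] L [0.025 0.05 ] ang 102.0
[257.7 176.4] 1163 p [ 0.5184 -0.1365  0.024 ] cloud [ 0.5198 -0.1357  0.0288] L [0.026 0.051] ang 102.0
[262.1 211.9] 1067 p [ 0.4815 -0.1501  0.024 ] cloud [ 0.484  -0.1496  0.0283] L [0.049 0.026] ang 104.4
[342.2 211.8] 1057 p [ 0.5032 -0.2338  0.024 ] cloud [ 0.5051 -0.2323  0.0278] L [0.051 0.025] ang 104.4
mm/row 43.93623733390277 deg/row 8.614546781904078
[{"dx": 0.0136, "dy": -0.0417, "dz": 0.0014, "ax": -0.0002, "ay": -0.0002, "az": -0.1504}, {"dx": 0.0197, "dy": -0.0392, "dz": 0.0014, "ax": -0.0002, "ay": -0.0002, "az": -0.1504}, {"dx": 0.0254, "dy": -0.0358, "dz": 0.0014, "ax": -0.0002, "ay": -0.0002, "az": -0.1504}, {"dx": 0.0305, "dy": -0.0316, "dz": 0.0014, "ax": -0.0002, "ay": -0.0002, "az": -0.1504}, {"dx": 0.0349, "dy": -0.0267, "dz": 0.0014, "ax": -0.0002, "ay": -0.0002, "az": -0.1504}, {"dx": 0.0385, "dy": -0.0212, "dz": 0.0014, "ax": -0.0002, "ay": -0.0002, "az": -0.1504}, {"dx": 0.0412, "dy": -0.0152, "dz": 0.0014, "ax": -0.0002, "ay": -0.0002, "az": -0.1504}, {"dx": 0.0431, "dy": -0.0088, "dz": 0.0013, "ax": -0.0002, "ay": -0.0002, "az": -0.1504}]
```

>>> play_rows([
  {"dx":0.014,"dy":-0.042,"dz":0.001,"ax":0,"ay":0,"az":-0.15,"grip":0.08},
  {"dx":0.02,"dy":-0.039,"dz":0.001,"ax":0,"ay":0,"az":-0.15,"grip":0.08},
  {"dx":0.0255,"dy":-0.036,"dz":0.001,"ax":0,"ay":0,"az":-0.15,"grip":0.08},
  {"dx":0.0305,"dy":-0.0315,"dz":0.001,"ax":0,"ay":0,"az":-0.15,"grip":0.08},
  {"dx":0.035,"dy":-0.027,"dz":0.001,"ax":0,"ay":0,"az":-0.15,"grip":0.08},
  {"dx":0.0385,"dy":-0.021,"dz":0.001,"ax":0,"ay":0,"az":-0.15,"grip":0.08},
  {"dx":0.041,"dy":-0.015,"dz":0.001,"ax":0,"ay":0,"az":-0.15,"grip":0.08},
  {"dx":0.043,"dy":-0.009,"dz":0.001,"ax":0,"ay":0,"az":-0.15,"grip":0.08},
])

```text
time: 2.3
tcp_pos: [0.5413, 0.186, 0.2231]
orientation: [2.352, 2.082, -0.001]
wrist_force: [1.0, 1.3, 0.0]
finger_gap: 0.0797
```

```bash
python3 -c "
from h import *
for i in range(4): optics.grab_frame('top')"; python3 look.py f1;
```

```text
t 2.5 tcp [0.5411 0.1852 0.2228] yaw -7.23 tilt [-0.0008 -0.0009] F [ 0.2 -0.4  0.4] gap 0.0801 q6 0.4
```

View pics/f1.png

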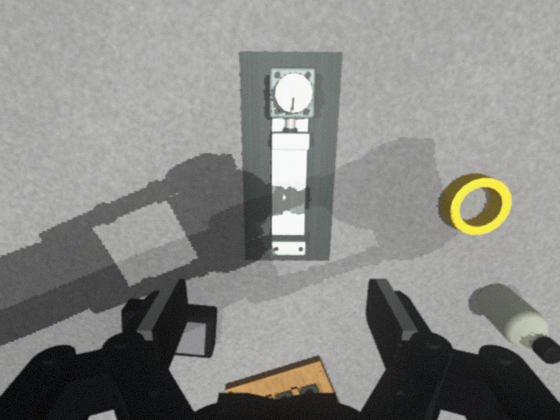

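```bash
cat > fx.py <<'E'
import sys,pickle
from h import *
nm=sys.argv[1]; d=np.load(f'pics/{nm}.npy'); im=cv2.imread(f'pics/{nm}.png'); c=pickle.load(open(f'pics/{nm}.pkl','rb'))
P=cloud('wrist',d,c)
v,u=np.mgrid[:420,:560]
roi=(u>230)&(u<350)&(v>45)&(v<268)
def seg(lo,hi,tag):
    m=(roi&(P[...,2]>lo)&(P[...,2]<hi)).astype(np.uint8)
    for b in blobs(m,60):
        bx=cv2.boxPoints(b[1]); z=np.median(P[...,2][(m>0)])
        w=np.array([onplane('wrist',*q,z,c)[:2] for q in bx]); 
        print(tag,b[0].round(1),b[2],'z',z.round(4),'ctr',w.mean(0).round(4),'sides',[np.linalg.norm(w[i]-w[i+1]).round(4) for i in (0,1)],'dir',[np.degrees(np.arctan2(*(w[i+1]-w[i])[::-1])).round(1) for i in (0,1)])
for lo,hi,t in [(.07,.095,'knob'),(.045,.058,'hous'),(.026,.042,'jaw/stop'),(.008,.018,'floor')]: seg(lo,hi,t)
E
python3 fx.py f1
python3 -c "
import cv2
im=cv2.imread('pics/f1.png')[40:270,230:350];cv2.imwrite('pics/f1z.png',cv2.resize(im,None,fx=2.6,fy=2.6,interpolation=cv2.INTER_CUBIC))"
```

```text
knob [292.9  92.3] 1200 z 0.0795 ctr [0.5644 0.2693] sides [np.float64(0.0294), np.float64(0.0297)] dir [np.float64(-7.2), np.float64(-95.2)]
hous [289.8  91.5] 1109 z 0.0512 ctr [0.5648 0.2693] sides [np.float64(0.0408), np.float64(0.039)] dir [np.float64(82.4), np.float64(-7.2)]
jaw/stop [289.9 138.1] 782 z 0.0333 ctr [0.5595 0.2329] sides [np.float64(0.0338), np.float64(0.0289)] dir [np.float64(-7.2), np.float64(-95.5)]
jaw/stop [287.5 246.5] 532 z 0.0333 ctr [0.5437 0.1164] sides [np.float64(0.0348), np.float64(0.0175)] dir [np.float64(-7.1), np.float64(-95.7)]
floor [277.7 123.9] 164 z 0.0114 ctr [0.5491 0.241 ] sides [np.float64(0.012), np.float64(0.0127)] dir [np.float64(-7.2), np.float64(-96.8)]
floor [301.3 124.1] 167 z 0.0114 ctr [0.5721 0.2382] sides [np.float64(0.012), np.float64(0.0127)] dir [np.float64(-7.2), np.float64(-95.5)]
floor [288.1 191.9] 2847 z 0.0114 ctr [0.5505 0.1674] sides [np.float64(0.0958), np.float64(0.0352)] dir [np.float64(80.9), np.float64(-8.8)]
```

View pics/f1z.png

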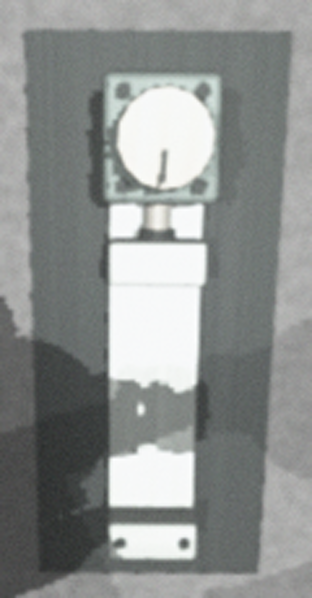

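The fixture shows clearly: knob top at (293,92), jaw at (290,138), stop at (288,246). Their heights (0.080, 0.052, 0.034, 0.012) match the given sizes. Next I go to the first cell.

```bash
cat > p.py <<'E'
import sys
from h import *
a=list(map(float,sys.argv[1:])); st(); plan(a[:3],a[3],int(a[4]))
E
python3 p.py .503 -.232 .12 -76 12
```

```text
t 2.55 tcp [0.5413 0.1845 0.2231] yaw -7.3 tilt [-0.0003 -0.0008] F [ 0.1  0.  -0.5] gap 0.0799 q6 0.4
mm/row 35.90157937530803 deg/row 5.72458824504916
[{"dx": -0.0348, "dy": 0.0013, "dz": 0.0086, "ax": 0.0, "ay": 0.0001, "az": 0.0999}, {"dx": -0.0345, "dy": 0.0047, "dz": 0.0086, "ax": 0.0, "ay": 0.0001, "az": 0.0999}, {"dx": -0.0339, "dy": 0.0081, "dz": 0.0086, "ax": 0.0, "ay": 0.0001, "az": 0.0999}, {"dx": -0.0329, "dy": 0.0115, "dz": 0.0086, "ax": 0.0, "ay": 0.0001, "az": 0.0999}, {"dx": -0.0316, "dy": 0.0147, "dz": 0.0086, "ax": 0.0, "ay": 0.0001, "az": 0.0999}, {"dx": -0.03, "dy": 0.0178, "dz": 0.0086, "ax": 0.0, "ay": 0.0001, "az": 0.0999}, {"dx": -0.0281, "dy": 0.0207, "dz": 0.0086, "ax": 0.0, "ay": 0.0001, "az": 0.0999}, {"dx": -0.0258, "dy": 0.0234, "dz": 0.0086, "ax": 0.0, "ay": 0.0001, "az": 0.0999}, {"dx": -0.0234, "dy": 0.0258, "dz": 0.0086, "ax": 0.0, "ay": 0.0001, "az": 0.0999}, {"dx": -0.0207, "dy": 0.0281, "dz": 0.0086, "ax": 0.0, "ay": 0.0001, "az": 0.0999}, {"dx": -0.0178, "dy": 0.03, "dz": 0.0086, "ax": 0.0, "ay": 0.0001, "az": 0.0999}, {"dx": -0.0148, "dy": 0.0315, "dz": 0.0087, "ax": 0.0, "ay": 0.0001, "az": 0.0999}]
```

```bash
python3 p.py .503 -.232 .12 -76 8
```

```text
t 2.55 tcp [0.5413 0.1845 0.2231] yaw -7.3 tilt [-0.0003 -0.0008] F [ 0.1  0.  -0.5] gap 0.0799 q6 0.4
mm/row 53.85236906296205 deg/row 8.586882367573741
[{"dx": -0.0522, "dy": 0.0019, "dz": 0.0129, "ax": 0.0, "ay": 0.0001, "az": 0.1499}, {"dx": -0.0514, "dy": 0.0097, "dz": 0.0129, "ax": 0.0, "ay": 0.0001, "az": 0.1499}, {"dx": -0.0494, "dy": 0.0172, "dz": 0.0129, "ax": 0.0, "ay": 0.0001, "az": 0.1499}, {"dx": -0.0462, "dy": 0.0244, "dz": 0.0129, "ax": 0.0, "ay": 0.0001, "az": 0.1499}, {"dx": -0.0421, "dy": 0.031, "dz": 0.0129, "ax": 0.0, "ay": 0.0001, "az": 0.1499}, {"dx": -0.037, "dy": 0.037, "dz": 0.0129, "ax": 0.0, "ay": 0.0001, "az": 0.1499}, {"dx": -0.031, "dy": 0.0421, "dz": 0.013, "ax": 0.0, "ay": 0.0001, "az": 0.1499}, {"dx": -0.0244, "dy": 0.0462, "dz": 0.0129, "ax": 0.0, "ay": 0.0001, "az": 0.1499}]
```

>>> play_rows([
  {"dx":-0.052,"dy":0.002,"dz":0.013,"ax":0,"ay":0,"az":0.15,"grip":0.08},
  {"dx":-0.0515,"dy":0.0095,"dz":0.013,"ax":0,"ay":0,"az":0.15,"grip":0.08},
  {"dx":-0.0495,"dy":0.017,"dz":0.013,"ax":0,"ay":0,"az":0.15,"grip":0.08},
  {"dx":-0.046,"dy":0.0245,"dz":0.013,"ax":0,"ay":0,"az":0.15,"grip":0.08},
  {"dx":-0.042,"dy":0.031,"dz":0.013,"ax":0,"ay":0,"az":0.15,"grip":0.08},
  {"dx":-0.037,"dy":0.037,"dz":0.013,"ax":0,"ay":0,"az":0.15,"grip":0.08},
  {"dx":-0.031,"dy":0.042,"dz":0.013,"ax":0,"ay":0,"az":0.15,"grip":0.08},
  {"dx":-0.0245,"dy":0.046,"dz":0.013,"ax":0,"ay":0,"az":0.15,"grip":0.08},
])

```text
time: 3.55
tcp_pos: [0.5018, -0.2338, 0.1193]
orientation: [3.119, 0.371, 0.001]
wrist_force: [0.7, -0.1, -0.2]
finger_gap: 0.08
```

```bash
sed -i "s/^st()/for i in range(5): optics.grab_frame('top')\nst()/" look.py; python3 look.py c1
```

```text
t 3.8 tcp [ 0.5025 -0.2313  0.1195] yaw -76.07 tilt [0.0002 0.0003] F [0.  0.4 0.4] gap 0.0797 q6 0.83
[144.2 112.6] 2914 p [ 0.5522 -0.1277  0.024 ] cloud [ 0.5533 -0.1295  0.0296] L [0.025 0.054] ang 101.8
[149.4 163.7] 2568 p [ 0.5186 -0.1353  0.024 ] cloud [ 0.5203 -0.1364  0.0284] L [0.053 0.026] ang 104.0
[161.9 215.5] 2286 p [ 0.4823 -0.1491  0.024 ] cloud [ 0.4849 -0.1499  0.0296] L [0.026 0.053] ang 104.0
[279.1 215.3] 2284 p [ 0.5034 -0.2331  0.024 ] cloud [ 0.5051 -0.2326  0.0282] L [0.05  0.026] ang 105.2
```

View pics/c1.png

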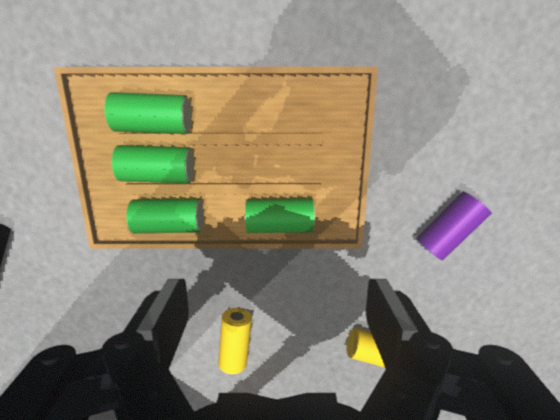

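Cell at (279,215) lies under the tool. I descend on it with a small correction.

>>> play_rows([
  {"dx":-0.001,"dy":0.002,"dz":0.016,"ax":0,"ay":0,"az":0,"grip":0.08},
  {"dx":0,"dy":0,"dz":0.018,"ax":0,"ay":0,"az":0,"grip":0.08},
  {"dx":0,"dy":0,"dz":0.018,"ax":0,"ay":0,"az":0,"grip":0.08},
  {"dx":0,"dy":0,"dz":0.018,"ax":0,"ay":0,"az":0,"grip":0.08},
  {"dx":0,"dy":0,"dz":0.016,"ax":0,"ay":0,"az":0,"grip":0.08},
  {"dx":0,"dy":0,"dz":0.015,"ax":0,"ay":0,"az":0,"grip":0.08},
  {"dx":0,"dy":0,"dz":0.0115,"ax":0,"ay":0,"az":0,"grip":0.08},
  {"dx":0,"dy":0,"dz":0,"ax":0,"ay":0,"az":0,"grip":0.07},
], grip_force=40)

```text
time: 4.85
tcp_pos: [0.5021, -0.2324, 0.0056]
orientation: [-3.117, -0.383, 0.002]
wrist_force: [0.4, -0.7, 0.5]
finger_gap: 0.0699
```

>>> play_rows([
  {"dx":0,"dy":0,"dz":0,"ax":0,"ay":0,"az":0,"grip":0.06},
  {"dx":0,"dy":0,"dz":0,"ax":0,"ay":0,"az":0,"grip":0.055},
  {"dx":0,"dy":0,"dz":0,"ax":0,"ay":0,"az":0,"grip":0.045},
  {"dx":0,"dy":0,"dz":0,"ax":0,"ay":0,"az":0,"grip":0.04},
  {"dx":0,"dy":0,"dz":0,"ax":0,"ay":0,"az":0,"grip":0.04},
  {"dx":0,"dy":0,"dz":0,"ax":0,"ay":0,"az":0,"grip":0.04},
  {"dx":0,"dy":0,"dz":0,"ax":0,"ay":0,"az":0,"grip":0.04},
  {"dx":0,"dy":0,"dz":0,"ax":0,"ay":0,"az":0,"grip":0.04},
], grip_force=40)

```text
time: 5.85
tcp_pos: [0.5033, -0.233, 0.0079]
orientation: [3.117, 0.384, 0.003]
wrist_force: [-0.7, 0.4, 5.3]
finger_gap: 0.0493
```

```bash
python3 look.py c2
```

```text
t 6.1 tcp [ 0.5034 -0.233   0.0079] yaw -75.97 tilt [ 0.0017 -0.0008] F [0.7 0.3 5.6] gap 0.0491 q6 0.83
[ 47.6 128.3] 6648 p [ 0.5541 -0.1356  0.024 ] cloud [ 0.5555 -0.1387  0.0295] L [0.025 0.04 ] ang 102.2
[ 54.3 215.5] 6809 p [ 0.5207 -0.1391  0.024 ] cloud [ 0.5233 -0.1419  0.0289] L [0.027 0.047] ang 102.2
[276.8 298.7] 6899 p [ 0.5053 -0.2329  0.024 ] cloud [ 0.5073 -0.232   0.0268] L [0.049 0.029] ang 104.1
[ 73.9 299.6] 7035 p [ 0.4837 -0.1487  0.024 ] cloud [ 0.4867 -0.1501  0.0275] L [0.03  0.057] ang 104.1
```

View pics/c2.png

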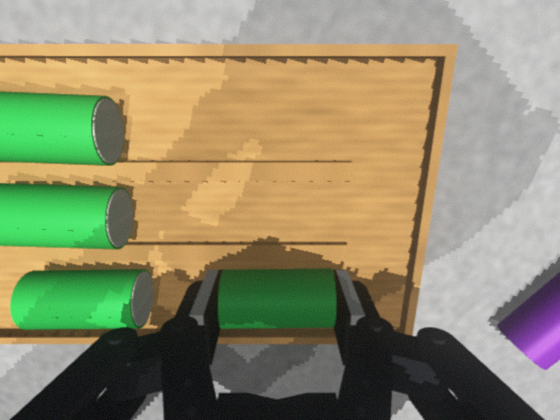

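The cell at (277,299) is between the pads, with a 49 mm gap. Lifting and turning.

>>> play_rows([
  {"dx":0,"dy":0,"dz":-0.015,"ax":0,"ay":0,"az":0,"grip":0.04},
  {"dx":0,"dy":0,"dz":-0.03,"ax":0,"ay":0,"az":0,"grip":0.04},
  {"dx":0,"dy":0,"dz":-0.035,"ax":0,"ay":0,"az":-0.05,"grip":0.04},
  {"dx":0,"dy":0,"dz":-0.02,"ax":0,"ay":0,"az":-0.1,"grip":0.04},
  {"dx":0,"dy":0,"dz":-0.01,"ax":0,"ay":0,"az":-0.15,"grip":0.04},
  {"dx":0,"dy":0,"dz":-0.005,"ax":0,"ay":0,"az":-0.15,"grip":0.04},
  {"dx":0,"dy":0,"dz":0,"ax":0,"ay":0,"az":-0.15,"grip":0.04},
  {"dx":0,"dy":0,"dz":0,"ax":0,"ay":0,"az":-0.1,"grip":0.04},
])

```text
time: 7.15
tcp_pos: [0.5025, -0.2327, 0.1222]
orientation: [-2.795, -1.435, 0.0]
wrist_force: [-0.4, 0.2, -2.5]
finger_gap: 0.0495
```

```bash
python3 -c "
import numpy as np
S=np.array([.5449,.1251]);u=np.array([.1334,.9911])
for s in (18,48,78): print(S+u*s/1000)"; python3 p.py .547 .143 .10 -7.6 8
```

```text
[0.5473012 0.1429398]
[0.5513032 0.1726728]
[0.5553052 0.2024058]
t 7.15 tcp [ 0.5025 -0.2327  0.1222] yaw -35.65 tilt [-0.0003 -0.    ] F [-0.4  0.2 -2.5] gap 0.0495 q6 0.13
mm/row 47.370517063316726 deg/row 3.5063496516636317
[{"dx": 0.0414, "dy": -0.0228, "dz": 0.0028, "ax": -0.0, "ay": 0.0, "az": -0.0612}, {"dx": 0.0427, "dy": -0.0203, "dz": 0.0028, "ax": -0.0, "ay": 0.0, "az": -0.0612}, {"dx": 0.0439, "dy": -0.0176, "dz": 0.0028, "ax": -0.0, "ay": 0.0, "az": -0.0612}, {"dx": 0.0449, "dy": -0.0149, "dz": 0.0028, "ax": -0.0, "ay": 0.0, "az": -0.0612}, {"dx": 0.0457, "dy": -0.0121, "dz": 0.0027, "ax": -0.0, "ay": 0.0, "az": -0.0612}, {"dx": 0.0464, "dy": -0.0093, "dz": 0.0028, "ax": -0.0, "ay": 0.0, "az": -0.0612}, {"dx": 0.0468, "dy": -0.0065, "dz": 0.0027, "ax": -0.0, "ay": 0.0, "az": -0.0612}, {"dx": 0.0472, "dy": -0.0036, "dz": 0.0028, "ax": -0.0, "ay": 0.0, "az": -0.0612}]
```

>>> play_rows([
  {"dx":0.0415,"dy":-0.023,"dz":0.003,"ax":0,"ay":0,"az":-0.061,"grip":0.04},
  {"dx":0.0425,"dy":-0.02,"dz":0.003,"ax":0,"ay":0,"az":-0.061,"grip":0.04},
  {"dx":0.044,"dy":-0.0175,"dz":0.003,"ax":0,"ay":0,"az":-0.061,"grip":0.04},
  {"dx":0.045,"dy":-0.015,"dz":0.003,"ax":0,"ay":0,"az":-0.061,"grip":0.04},
  {"dx":0.0455,"dy":-0.012,"dz":0.003,"ax":0,"ay":0,"az":-0.061,"grip":0.04},
  {"dx":0.0465,"dy":-0.0095,"dz":0.003,"ax":0,"ay":0,"az":-0.061,"grip":0.04},
  {"dx":0.047,"dy":-0.0065,"dz":0.003,"ax":0,"ay":0,"az":-0.061,"grip":0.04},
  {"dx":0.047,"dy":-0.0035,"dz":0.003,"ax":0,"ay":0,"az":-0.061,"grip":0.04},
])

```text
time: 8.15
tcp_pos: [0.5489, 0.1442, 0.0981]
orientation: [2.367, 2.065, -0.0]
wrist_force: [0.8, 0.7, -0.8]
finger_gap: 0.0488
```

```bash
python3 look.py d1
```

```text
t 8.4 tcp [0.5488 0.1424 0.0979] yaw -7.9 tilt [-0.0005 -0.0007] F [ 0.4  0.7 -1.3] gap 0.0492 q6 0.33
[276.8 298.1] 6785 p [0.5411 0.0867 0.024 ] cloud [0.5492 0.1473 0.118 ] L [0.084 0.05 ] ang 172.2
```

View pics/d1.png

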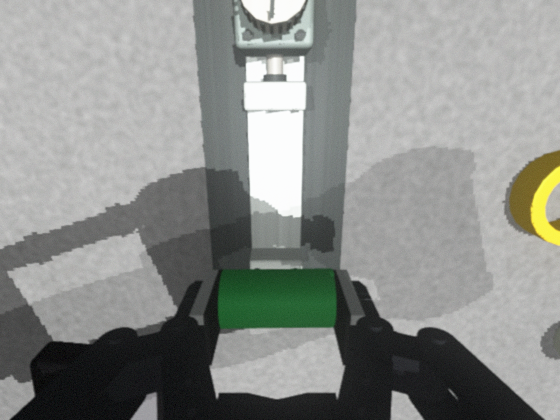

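```bash
python3 - <<'E'
from h import *
import pickle
c=pickle.load(open('pics/d1.pkl','rb')); d=np.load('pics/d1.npy'); P=cloud('wrist',d,c)
o=np.array([.5437,.1164]);u=np.array([.1334,.9911]);x=np.array([.9911,-.1334])
for v in (95,100,130,150,170,190,205,220,235,245,250,255,260,265):
    r=P[v,225:325]; z=r[:,2]
    m=(z>.006)
    w=r[m]; print(v,'z',np.median(w[:,2]).round(4),'xfix',((w[:,:2]-o)@x).min().round(4),((w[:,:2]-o)@x).max().round(4),'s',(((w[:,:2]-o)@u).mean()-.00875).round(4))
print(((P[80:110,225:325][...,:2].reshape(-1,2))-o).shape)
E
```

```text
95 z 0.034 xfix -0.0176 0.018 s 0.102
100 z 0.0343 xfix -0.0171 0.0181 s 0.0993
130 z 0.0115 xfix -0.017 0.0182 s 0.0804
150 z 0.0114 xfix -0.0175 0.0178 s 0.0681
170 z 0.0115 xfix -0.0173 0.0181 s 0.054
190 z 0.0115 xfix -0.017 0.0176 s 0.0411
205 z 0.0114 xfix -0.0173 0.0179 s 0.029
220 z 0.0114 xfix -0.0168 0.0181 s 0.0178
235 z 0.0115 xfix -0.0173 0.0184 s 0.0063
245 z 0.0111 xfix -0.0173 0.0176 s -0.0018
250 z 0.0176 xfix -0.0172 0.0183 s -0.0028
255 z 0.0259 xfix -0.0174 0.0177 s -0.0007
260 z 0.0324 xfix -0.0166 0.0178 s -0.0033
265 z 0.0332 xfix -0.0176 0.0179 s -0.0066
(3000, 2)
```

>>> play_rows([
  {"dx":-0.002,"dy":-0.001,"dz":0.014,"ax":0,"ay":0,"az":0,"grip":0.04},
  {"dx":0,"dy":0,"dz":0.014,"ax":0,"ay":0,"az":0,"grip":0.04},
  {"dx":0,"dy":0,"dz":0.014,"ax":0,"ay":0,"az":0,"grip":0.04},
  {"dx":0,"dy":0,"dz":0.014,"ax":0,"ay":0,"az":0,"grip":0.04},
  {"dx":0,"dy":0,"dz":0.012,"ax":0,"ay":0,"az":0,"grip":0.04},
  {"dx":0,"dy":0,"dz":0.008,"ax":0,"ay":0,"az":0,"grip":0.04},
  {"dx":0,"dy":0,"dz":0.004,"ax":0,"ay":0,"az":0,"grip":0.04},
  {"dx":0,"dy":0,"dz":0.0,"ax":0,"ay":0,"az":0,"grip":0.04},
])

```text
time: 9.45
tcp_pos: [0.5478, 0.141, 0.0177]
orientation: [-2.369, -2.063, 0.0]
wrist_force: [0.3, 0.3, -1.1]
finger_gap: 0.0488
```

```bash
python3 look.py d2
```

```text
t 9.7 tcp [0.5481 0.141  0.0184] yaw -7.9 tilt [0.001  0.0002] F [ 0.1  0.2 -0.4] gap 0.0493 q6 0.33
[276.9 298.7] 6774 p [0.5474 0.1361 0.024 ] cloud [0.5482 0.1447 0.0367] L [0.053 0.032] ang 172.8
```

View pics/d2.png

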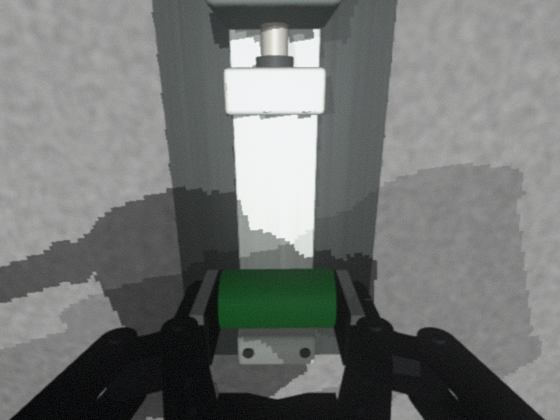

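>>> play_rows([
  {"dx":0,"dy":0,"dz":0.001,"ax":0,"ay":0,"az":0,"grip":0.04},
  {"dx":0,"dy":0,"dz":0.001,"ax":0,"ay":0,"az":0,"grip":0.04},
  {"dx":0,"dy":0,"dz":0.0005,"ax":0,"ay":0,"az":0,"grip":0.04},
  {"dx":0,"dy":0,"dz":0,"ax":0,"ay":0,"az":0,"grip":0.04},
  {"dx":0,"dy":0,"dz":0,"ax":0,"ay":0,"az":0,"grip":0.04},
  {"dx":0,"dy":0,"dz":0,"ax":0,"ay":0,"az":0,"grip":0.04},
  {"dx":0,"dy":0,"dz":0,"ax":0,"ay":0,"az":0,"grip":0.04},
  {"dx":0,"dy":0,"dz":0,"ax":0,"ay":0,"az":0,"grip":0.04},
])

```text
time: 10.75
tcp_pos: [0.5479, 0.141, 0.0158]
orientation: [2.369, 2.063, 0.001]
wrist_force: [-2.9, -0.6, 5.0]
finger_gap: 0.0493
```

>>> play_rows([
  {"dx":0,"dy":0,"dz":0,"ax":0,"ay":0,"az":0,"grip":0.05},
  {"dx":0,"dy":0,"dz":0,"ax":0,"ay":0,"az":0,"grip":0.055},
  {"dx":0,"dy":0,"dz":0,"ax":0,"ay":0,"az":0,"grip":0.06},
  {"dx":0,"dy":0,"dz":0,"ax":0,"ay":0,"az":0,"grip":0.065},
  {"dx":0,"dy":0,"dz":0,"ax":0,"ay":0,"az":0,"grip":0.075},
  {"dx":0,"dy":0,"dz":-0.015,"ax":0,"ay":0,"az":0,"grip":0.08},
  {"dx":0,"dy":0,"dz":-0.04,"ax":0,"ay":0,"az":0,"grip":0.08},
  {"dx":0,"dy":0,"dz":-0.04,"ax":0,"ay":0,"az":0,"grip":0.08},
])

```text
time: 11.75
tcp_pos: [0.5477, 0.1409, 0.1123]
orientation: [2.369, 2.063, 0.001]
wrist_force: [1.1, 1.0, 0.6]
finger_gap: 0.0797
```

```bash
python3 look.py d3; python3 p.py .483 -.150 .12 -76 8
```

```text
t 12.0 tcp [0.5478 0.1409 0.1107] yaw -7.91 tilt [0.0006 0.0001] F [ 0.1 -0.1 -0.3] gap 0.0798 q6 0.33
[276.5 223.7] 2566 p [0.5472 0.1382 0.024 ] cloud [0.5477 0.1439 0.0376] L [0.027 0.052] ang 172.1
t 12.05 tcp [0.5473 0.1408 0.1096] yaw -7.91 tilt [-0.0012 -0.0002] F [ 1.1 -0.6 -0.1] gap 0.0803 q6 0.33
mm/row 37.25275601428058 deg/row 8.511316348530698
[{"dx": -0.0371, "dy": -0.003, "dz": -0.0013, "ax": -0.0001, "ay": 0.0001, "az": 0.1486}, {"dx": -0.0371, "dy": 0.0026, "dz": -0.0013, "ax": -0.0001, "ay": 0.0001, "az": 0.1486}, {"dx": -0.0364, "dy": 0.008, "dz": -0.0013, "ax": -0.0001, "ay": 0.0001, "az": 0.1486}, {"dx": -0.0348, "dy": 0.0133, "dz": -0.0013, "ax": -0.0001, "ay": 0.0001, "az": 0.1486}, {"dx": -0.0324, "dy": 0.0183, "dz": -0.0013, "ax": -0.0001, "ay": 0.0001, "az": 0.1486}, {"dx": -0.0293, "dy": 0.023, "dz": -0.0013, "ax": -0.0001, "ay": 0.0001, "az": 0.1486}, {"dx": -0.0256, "dy": 0.027, "dz": -0.0013, "ax": -0.0001, "ay": 0.0001, "az": 0.1486}, {"dx": -0.0213, "dy": 0.0305, "dz": -0.0012, "ax": -0.0001, "ay": 0.0001, "az": 0.1486}]
```

View pics/d3.png

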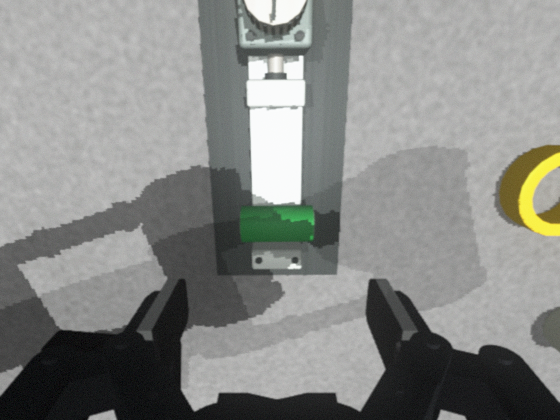

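First cell sits square across the channel next to the stop, at (277,224). On to the next one.

>>> play_rows([
  {"dx":-0.037,"dy":-0.003,"dz":-0.001,"ax":0,"ay":0,"az":0.15,"grip":0.08},
  {"dx":-0.037,"dy":0.0025,"dz":-0.001,"ax":0,"ay":0,"az":0.15,"grip":0.08},
  {"dx":-0.0365,"dy":0.008,"dz":-0.001,"ax":0,"ay":0,"az":0.15,"grip":0.08},
  {"dx":-0.035,"dy":0.0135,"dz":-0.001,"ax":0,"ay":0,"az":0.15,"grip":0.08},
  {"dx":-0.0325,"dy":0.0185,"dz":-0.001,"ax":0,"ay":0,"az":0.15,"grip":0.08},
  {"dx":-0.0295,"dy":0.023,"dz":-0.001,"ax":0,"ay":0,"az":0.145,"grip":0.08},
  {"dx":-0.0255,"dy":0.027,"dz":-0.001,"ax":0,"ay":0,"az":0.145,"grip":0.08},
  {"dx":-0.0215,"dy":0.0305,"dz":-0.001,"ax":0,"ay":0,"az":0.145,"grip":0.08},
])

```text
time: 13.05
tcp_pos: [0.4812, -0.151, 0.1167]
orientation: [-3.117, -0.381, 0.004]
wrist_force: [0.5, 0.9, 0.1]
finger_gap: 0.0797
```

```bash
sed -i 's/onplane(.wrist.,u,v,.024,c)/onplane("wrist",u,v,.018,c)/' look.py; python3 look.py c3; python3 -c "
from h import *
s=readout.get_state();print(s['tcp_pos'].round(4))"
```

```text
t 13.3 tcp [ 0.482  -0.1496  0.1172] yaw -75.74 tilt [-0.0017  0.0013] F [-0.7 -0.2  0.2] gap 0.08 q6 0.95
[272.3 112.3] 2951 p [ 0.5521 -0.1287  0.018 ] cloud [ 0.5528 -0.1285  0.0294] L [0.025 0.05 ] ang 102.0
[271.2 163.9] 2594 p [ 0.5177 -0.1365  0.018 ] cloud [ 0.5204 -0.1359  0.0294] L [0.025 0.05 ] ang 101.4
[276.9 216.2] 2326 p [ 0.4803 -0.1503  0.018 ] cloud [ 0.4837 -0.1487  0.0278] L [0.05  0.026] ang 104.4
[ 0.4822 -0.1493  0.1174]
```

View pics/c3.png

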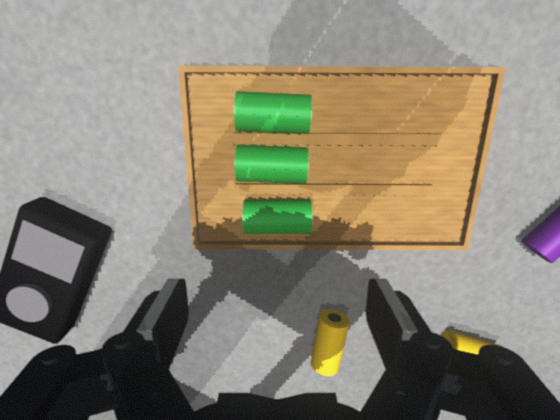

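>>> play_rows([
  {"dx":-0.002,"dy":0,"dz":0.016,"ax":0,"ay":0,"az":0,"grip":0.08},
  {"dx":0,"dy":0,"dz":0.018,"ax":0,"ay":0,"az":0,"grip":0.08},
  {"dx":0,"dy":0,"dz":0.018,"ax":0,"ay":0,"az":0,"grip":0.08},
  {"dx":0,"dy":0,"dz":0.018,"ax":0,"ay":0,"az":0,"grip":0.08},
  {"dx":0,"dy":0,"dz":0.016,"ax":0,"ay":0,"az":0,"grip":0.08},
  {"dx":0,"dy":0,"dz":0.014,"ax":0,"ay":0,"az":0,"grip":0.08},
  {"dx":0,"dy":0,"dz":0.008,"ax":0,"ay":0,"az":0,"grip":0.08},
  {"dx":0,"dy":0,"dz":0,"ax":0,"ay":0,"az":0,"grip":0.07},
], grip_force=40)

```text
time: 14.35
tcp_pos: [0.4801, -0.1506, 0.0097]
orientation: [-3.117, -0.388, 0.001]
wrist_force: [0.2, -0.7, 0.2]
finger_gap: 0.07
```

>>> play_rows([
  {"dx":0,"dy":0,"dz":0,"ax":0,"ay":0,"az":0,"grip":0.06},
  {"dx":0,"dy":0,"dz":0,"ax":0,"ay":0,"az":0,"grip":0.055},
  {"dx":0,"dy":0,"dz":0,"ax":0,"ay":0,"az":0,"grip":0.045},
  {"dx":0,"dy":0,"dz":0,"ax":0,"ay":0,"az":0,"grip":0.04},
  {"dx":0,"dy":0,"dz":0,"ax":0,"ay":0,"az":0,"grip":0.04},
  {"dx":0,"dy":0,"dz":0,"ax":0,"ay":0,"az":0,"grip":0.04},
  {"dx":0,"dy":0,"dz":-0.01,"ax":0,"ay":0,"az":0,"grip":0.04},
  {"dx":0,"dy":0,"dz":-0.03,"ax":0,"ay":0,"az":0,"grip":0.04},
], grip_force=40)

```text
time: 15.35
tcp_pos: [0.4787, -0.1499, 0.0485]
orientation: [-3.115, -0.388, 0.008]
wrist_force: [0.2, -0.4, 0.5]
finger_gap: 0.0491
```

>>> play_rows([
  {"dx":0,"dy":0,"dz":-0.03,"ax":0,"ay":0,"az":-0.05,"grip":0.04},
  {"dx":0,"dy":0,"dz":-0.02,"ax":0,"ay":0,"az":-0.1,"grip":0.04},
  {"dx":0,"dy":0,"dz":-0.01,"ax":0,"ay":0,"az":-0.15,"grip":0.04},
  {"dx":0,"dy":0,"dz":-0.005,"ax":0,"ay":0,"az":-0.15,"grip":0.04},
  {"dx":0,"dy":0,"dz":0,"ax":0,"ay":0,"az":-0.15,"grip":0.04},
  {"dx":0,"dy":0,"dz":0,"ax":0,"ay":0,"az":-0.15,"grip":0.04},
  {"dx":0,"dy":0,"dz":0,"ax":0,"ay":0,"az":-0.15,"grip":0.04},
  {"dx":0,"dy":0,"dz":0,"ax":0,"ay":0,"az":-0.1,"grip":0.04},
])

```text
time: 16.35
tcp_pos: [0.48, -0.1505, 0.1151]
orientation: [-2.545, -1.84, 0.001]
wrist_force: [-0.4, -0.7, -0.3]
finger_gap: 0.049
```

```bash
python3 -c "
import numpy as np
S=np.array([.5449,.1251]);u=np.array([.1334,.9911])
for s in (15.5,45.5,75.5): print(S+u*s/1000)"; python3 p.py .551 .170 .10 -7.7 8
```

```text
[0.5469677  0.14046205]
[0.5509697  0.17019505]
[0.5549717  0.19992805]
t 16.35 tcp [ 0.48   -0.1505  0.1151] yaw -18.29 tilt [-0.0011  0.0005] F [-0.4 -0.7 -0.3] gap 0.049 q6 -0.05
mm/row 41.075510704384314 deg/row 1.3232702107017225
[{"dx": 0.0408, "dy": -0.0041, "dz": 0.0019, "ax": -0.0002, "ay": -0.0, "az": -0.0231}, {"dx": 0.0409, "dy": -0.0032, "dz": 0.0019, "ax": -0.0002, "ay": -0.0, "az": -0.0231}, {"dx": 0.041, "dy": -0.0023, "dz": 0.0019, "ax": -0.0002, "ay": -0.0, "az": -0.0231}, {"dx": 0.041, "dy": -0.0013, "dz": 0.0019, "ax": -0.0002, "ay": -0.0, "az": -0.0231}, {"dx": 0.041, "dy": -0.0004, "dz": 0.0019, "ax": -0.0002, "ay": -0.0, "az": -0.0231}, {"dx": 0.041, "dy": 0.0006, "dz": 0.0019, "ax": -0.0002, "ay": -0.0, "az": -0.0231}, {"dx": 0.041, "dy": 0.0015, "dz": 0.0019, "ax": -0.0002, "ay": -0.0, "az": -0.0231}, {"dx": 0.041, "dy": 0.0025, "dz": 0.0018, "ax": -0.0002, "ay": -0.0, "az": -0.0231}]
```

>>> play_rows([
  {"dx":0.041,"dy":-0.004,"dz":0.002,"ax":0,"ay":0,"az":-0.023,"grip":0.04},
  {"dx":0.041,"dy":-0.003,"dz":0.002,"ax":0,"ay":0,"az":-0.023,"grip":0.04},
  {"dx":0.041,"dy":-0.0025,"dz":0.002,"ax":0,"ay":0,"az":-0.023,"grip":0.04},
  {"dx":0.041,"dy":-0.0015,"dz":0.002,"ax":0,"ay":0,"az":-0.023,"grip":0.04},
  {"dx":0.041,"dy":-0.0005,"dz":0.002,"ax":0,"ay":0,"az":-0.023,"grip":0.04},
  {"dx":0.041,"dy":0.0005,"dz":0.002,"ax":0,"ay":0,"az":-0.023,"grip":0.04},
  {"dx":0.041,"dy":0.0015,"dz":0.002,"ax":0,"ay":0,"az":-0.023,"grip":0.04},
  {"dx":0.041,"dy":0.0025,"dz":0.002,"ax":0,"ay":0,"az":-0.023,"grip":0.04},
])

```text
time: 17.35
tcp_pos: [0.5523, 0.1712, 0.099]
orientation: [-2.369, -2.063, 0.001]
wrist_force: [0.9, -0.2, -0.6]
finger_gap: 0.0487
```

```bash
python3 look.py d4;  python3 - <<'E'
from h import *
import pickle
c=pickle.load(open('pics/d3.pkl','rb'));p=onplane('wrist',276.5,223.7,.025,c)[:2]
o=np.array([.5449,.1251]);u=np.array([.1334,.9911]);x=np.array([.9911,-.1334])
print('A s,x',(p-o)@u,(p-o)@x)
print('tcp s,x',(readout.get_state()['tcp_pos'][:2]-o)@u,(readout.get_state()['tcp_pos'][:2]-o)@x)
E
```

```text
t 17.6 tcp [0.5521 0.1694 0.0989] yaw -7.95 tilt [-0.0011 -0.0008] F [-0.5 -0.5 -1.2] gap 0.0492 q6 0.38
[276.6 286.7] 7562 p [0.5449 0.1189 0.018 ] cloud [0.5529 0.177  0.1142] L [0.081 0.059] ang 172.1
A s,x 0.013673264943132523 0.0005435921825548773
tcp s,x 0.0445383904076856 0.001429908044275646
```

View pics/d4.png

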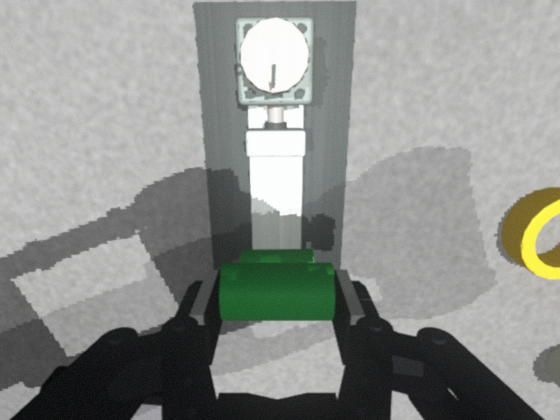

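Held cell at (277,291) above the channel, the first cell's edge behind it. Lowering about 30 mm beyond the first cell.

>>> play_rows([
  {"dx":0.001,"dy":-0.001,"dz":0.014,"ax":0,"ay":0,"az":0,"grip":0.04},
  {"dx":0,"dy":0,"dz":0.014,"ax":0,"ay":0,"az":0,"grip":0.04},
  {"dx":0,"dy":0,"dz":0.014,"ax":0,"ay":0,"az":0,"grip":0.04},
  {"dx":0,"dy":0,"dz":0.014,"ax":0,"ay":0,"az":0,"grip":0.04},
  {"dx":0,"dy":0,"dz":0.012,"ax":0,"ay":0,"az":0,"grip":0.04},
  {"dx":0,"dy":0,"dz":0.008,"ax":0,"ay":0,"az":0,"grip":0.04},
  {"dx":0,"dy":0,"dz":0.004,"ax":0,"ay":0,"az":0,"grip":0.04},
  {"dx":0,"dy":0,"dz":0.001,"ax":0,"ay":0,"az":0,"grip":0.04},
])

```text
time: 18.65
tcp_pos: [0.5517, 0.1711, 0.0192]
orientation: [2.37, 2.062, 0.0]
wrist_force: [-4.3, -1.0, 7.0]
finger_gap: 0.0491
```

>>> play_rows([
  {"dx":0,"dy":0,"dz":0.0005,"ax":0,"ay":0,"az":0,"grip":0.04},
  {"dx":0,"dy":0,"dz":0.0005,"ax":0,"ay":0,"az":0,"grip":0.04},
  {"dx":0,"dy":0,"dz":0,"ax":0,"ay":0,"az":0,"grip":0.04},
  {"dx":0,"dy":0,"dz":0,"ax":0,"ay":0,"az":0,"grip":0.04},
  {"dx":0,"dy":0,"dz":0,"ax":0,"ay":0,"az":0,"grip":0.04},
  {"dx":0,"dy":0,"dz":0,"ax":0,"ay":0,"az":0,"grip":0.04},
  {"dx":0,"dy":0,"dz":0,"ax":0,"ay":0,"az":0,"grip":0.04},
  {"dx":0,"dy":0,"dz":0,"ax":0,"ay":0,"az":0,"grip":0.04},
])

```text
time: 19.65
tcp_pos: [0.5518, 0.1711, 0.0192]
orientation: [2.37, 2.062, 0.001]
wrist_force: [-5.0, -1.3, 8.0]
finger_gap: 0.0492
```

>>> play_rows([
  {"dx":0,"dy":0,"dz":-0.001,"ax":0,"ay":0,"az":0,"grip":0.05},
  {"dx":0,"dy":0,"dz":0,"ax":0,"ay":0,"az":0,"grip":0.055},
  {"dx":0,"dy":0,"dz":0,"ax":0,"ay":0,"az":0,"grip":0.06},
  {"dx":0,"dy":0,"dz":0,"ax":0,"ay":0,"az":0,"grip":0.065},
  {"dx":0,"dy":0,"dz":0,"ax":0,"ay":0,"az":0,"grip":0.075},
  {"dx":0,"dy":0,"dz":-0.015,"ax":0,"ay":0,"az":0,"grip":0.08},
  {"dx":0,"dy":0,"dz":-0.04,"ax":0,"ay":0,"az":0,"grip":0.08},
  {"dx":0,"dy":0,"dz":-0.04,"ax":0,"ay":0,"az":0,"grip":0.08},
])

```text
time: 20.65
tcp_pos: [0.5516, 0.171, 0.1153]
orientation: [2.37, 2.062, 0.0]
wrist_force: [0.8, -0.1, -0.2]
finger_gap: 0.0802
```

```bash
python3 look.py d5; python3 p.py .518 -.137 .12 -77.5 8
```

```text
t 20.9 tcp [0.5517 0.171  0.1137] yaw -7.96 tilt [0.0005 0.0002] F [ 0.2  0.2 -0.7] gap 0.0798 q6 0.38
[277.1 220.1] 2537 p [0.5514 0.1677 0.018 ] cloud [0.5523 0.1743 0.0362] L [0.052 0.027] ang 172.1
[276.8 259.9] 2384 p [0.5467 0.1353 0.018 ] cloud [0.5475 0.145  0.0361] L [0.052 0.029] ang 173.2
t 20.95 tcp [0.5512 0.1709 0.1125] yaw -7.96 tilt [-0.0013 -0.0003] F [-0.6  0.2  0. ] gap 0.0799 q6 0.38
mm/row 38.717903049290605 deg/row 8.6919055467665
[{"dx": -0.0387, "dy": 0.0012, "dz": -0.0009, "ax": -0.0001, "ay": 0.0001, "az": 0.1517}, {"dx": -0.0381, "dy": 0.0071, "dz": -0.0009, "ax": -0.0001, "ay": 0.0001, "az": 0.1517}, {"dx": -0.0365, "dy": 0.0127, "dz": -0.0009, "ax": -0.0001, "ay": 0.0001, "az": 0.1517}, {"dx": -0.0342, "dy": 0.0181, "dz": -0.0009, "ax": -0.0001, "ay": 0.0001, "az": 0.1517}, {"dx": -0.0311, "dy": 0.0231, "dz": -0.0009, "ax": -0.0001, "ay": 0.0001, "az": 0.1517}, {"dx": -0.0272, "dy": 0.0275, "dz": -0.001, "ax": -0.0001, "ay": 0.0001, "az": 0.1517}, {"dx": -0.0228, "dy": 0.0313, "dz": -0.0009, "ax": -0.0001, "ay": 0.0001, "az": 0.1517}, {"dx": -0.0178, "dy": 0.0343, "dz": -0.001, "ax": -0.0001, "ay": 0.0001, "az": 0.1517}]
```

View pics/d5.png

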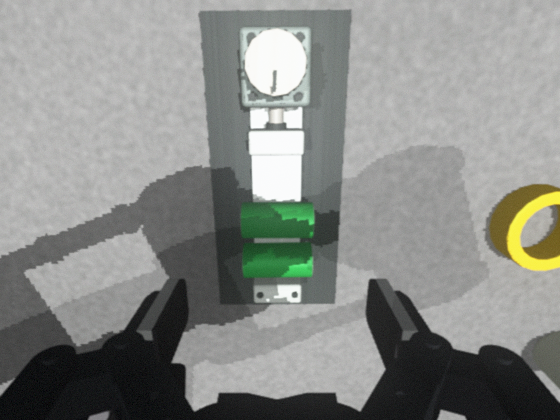

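Two cells lie in the channel, at (277,220) and (277,260). Now the middle-lane cell.

>>> play_rows([
  {"dx":-0.0385,"dy":0.001,"dz":-0.001,"ax":0,"ay":0,"az":0.15,"grip":0.08},
  {"dx":-0.038,"dy":0.007,"dz":-0.001,"ax":0,"ay":0,"az":0.15,"grip":0.08},
  {"dx":-0.0365,"dy":0.0125,"dz":-0.001,"ax":0,"ay":0,"az":0.15,"grip":0.08},
  {"dx":-0.034,"dy":0.018,"dz":-0.001,"ax":0,"ay":0,"az":0.15,"grip":0.08},
  {"dx":-0.031,"dy":0.023,"dz":-0.001,"ax":0,"ay":0,"az":0.15,"grip":0.08},
  {"dx":-0.027,"dy":0.0275,"dz":-0.001,"ax":0,"ay":0,"az":0.15,"grip":0.08},
  {"dx":-0.023,"dy":0.0315,"dz":-0.001,"ax":0,"ay":0,"az":0.15,"grip":0.08},
  {"dx":-0.018,"dy":0.0345,"dz":-0.001,"ax":0,"ay":0,"az":0.155,"grip":0.08},
])

```text
time: 21.95
tcp_pos: [0.5188, -0.1376, 0.1196]
orientation: [-3.121, -0.347, 0.004]
wrist_force: [0.4, 0.5, -0.3]
finger_gap: 0.0803
```

```bash
python3 look.py c4
```

```text
t 22.2 tcp [ 0.5194 -0.1362  0.1201] yaw -76.95 tilt [-0.002   0.0012] F [-0.1  0.4 -0.5] gap 0.0803 q6 1.02
[277.2 168.8] 2476 p [ 0.5523 -0.1289  0.018 ] cloud [ 0.5548 -0.1282  0.028 ] L [0.025 0.05 ] ang 102.0
[276.6 214.7] 2284 p [ 0.5178 -0.1365  0.018 ] cloud [ 0.5222 -0.1351  0.0294] L [0.05  0.026] ang 103.2
```

View pics/c4.png

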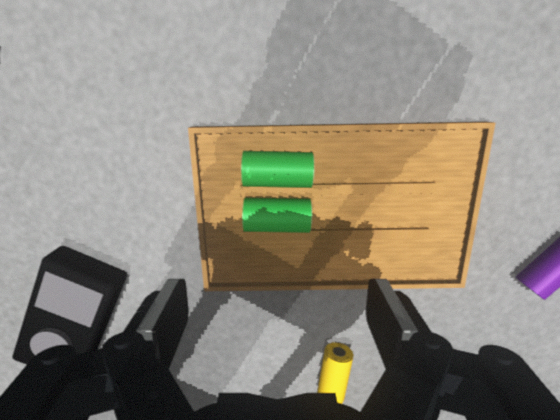

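>>> play_rows([
  {"dx":-0.0015,"dy":0,"dz":0.016,"ax":0,"ay":0,"az":0,"grip":0.08},
  {"dx":0,"dy":0,"dz":0.018,"ax":0,"ay":0,"az":0,"grip":0.08},
  {"dx":0,"dy":0,"dz":0.018,"ax":0,"ay":0,"az":0,"grip":0.08},
  {"dx":0,"dy":0,"dz":0.018,"ax":0,"ay":0,"az":0,"grip":0.08},
  {"dx":0,"dy":0,"dz":0.016,"ax":0,"ay":0,"az":0,"grip":0.08},
  {"dx":0,"dy":0,"dz":0.015,"ax":0,"ay":0,"az":0,"grip":0.08},
  {"dx":0,"dy":0,"dz":0.009,"ax":0,"ay":0,"az":0,"grip":0.08},
  {"dx":0,"dy":0,"dz":0,"ax":0,"ay":0,"az":0,"grip":0.07},
], grip_force=40)

```text
time: 23.25
tcp_pos: [0.518, -0.1369, 0.0105]
orientation: [-3.121, -0.355, 0.002]
wrist_force: [-0.2, 0.4, 0.2]
finger_gap: 0.0702
```

>>> play_rows([
  {"dx":0,"dy":0,"dz":0,"ax":0,"ay":0,"az":0,"grip":0.06},
  {"dx":0,"dy":0,"dz":0,"ax":0,"ay":0,"az":0,"grip":0.055},
  {"dx":0,"dy":0,"dz":0,"ax":0,"ay":0,"az":0,"grip":0.045},
  {"dx":0,"dy":0,"dz":0,"ax":0,"ay":0,"az":0,"grip":0.04},
  {"dx":0,"dy":0,"dz":0,"ax":0,"ay":0,"az":0,"grip":0.04},
  {"dx":0,"dy":0,"dz":0,"ax":0,"ay":0,"az":0,"grip":0.04},
  {"dx":0,"dy":0,"dz":-0.01,"ax":0,"ay":0,"az":0,"grip":0.04},
  {"dx":0,"dy":0,"dz":-0.03,"ax":0,"ay":0,"az":0,"grip":0.04},
], grip_force=40)

```text
time: 24.25
tcp_pos: [0.5165, -0.1364, 0.0493]
orientation: [-3.119, -0.355, 0.008]
wrist_force: [0.0, 0.1, -1.5]
finger_gap: 0.049
```

>>> play_rows([
  {"dx":0,"dy":0,"dz":-0.03,"ax":0,"ay":0,"az":-0.05,"grip":0.04},
  {"dx":0,"dy":0,"dz":-0.02,"ax":0,"ay":0,"az":-0.1,"grip":0.04},
  {"dx":0,"dy":0,"dz":-0.01,"ax":0,"ay":0,"az":-0.15,"grip":0.04},
  {"dx":0,"dy":0,"dz":-0.005,"ax":0,"ay":0,"az":-0.15,"grip":0.04},
  {"dx":0,"dy":0,"dz":0,"ax":0,"ay":0,"az":-0.15,"grip":0.04},
  {"dx":0,"dy":0,"dz":0,"ax":0,"ay":0,"az":-0.15,"grip":0.04},
  {"dx":0,"dy":0,"dz":0,"ax":0,"ay":0,"az":-0.15,"grip":0.04},
  {"dx":0,"dy":0,"dz":0,"ax":0,"ay":0,"az":-0.1,"grip":0.04},
])

```text
time: 25.25
tcp_pos: [0.5179, -0.1368, 0.1159]
orientation: [-2.564, -1.813, 0.001]
wrist_force: [0.1, -0.4, -1.2]
finger_gap: 0.0489
```

```bash
python3 p.py .555 .200 .10 -7.7 8
```

```text
t 25.25 tcp [ 0.5179 -0.1368  0.1159] yaw -19.49 tilt [-0.0014  0.0005] F [ 0.1 -0.4 -1.2] gap 0.0489 q6 0.02
mm/row 42.40408944857336 deg/row 1.4737522159427623
[{"dx": 0.0412, "dy": -0.0097, "dz": 0.002, "ax": -0.0002, "ay": -0.0, "az": -0.0257}, {"dx": 0.0415, "dy": -0.0086, "dz": 0.002, "ax": -0.0002, "ay": -0.0, "az": -0.0257}, {"dx": 0.0417, "dy": -0.0075, "dz": 0.002, "ax": -0.0002, "ay": -0.0, "az": -0.0257}, {"dx": 0.0419, "dy": -0.0065, "dz": 0.002, "ax": -0.0002, "ay": -0.0, "az": -0.0257}, {"dx": 0.042, "dy": -0.0054, "dz": 0.002, "ax": -0.0002, "ay": -0.0, "az": -0.0257}, {"dx": 0.0421, "dy": -0.0043, "dz": 0.002, "ax": -0.0002, "ay": -0.0, "az": -0.0257}, {"dx": 0.0422, "dy": -0.0032, "dz": 0.002, "ax": -0.0002, "ay": -0.0, "az": -0.0257}, {"dx": 0.0423, "dy": -0.0022, "dz": 0.002, "ax": -0.0002, "ay": -0.0, "az": -0.0257}]
```

>>> play_rows([
  {"dx":0.041,"dy":-0.01,"dz":0.002,"ax":0,"ay":0,"az":-0.025,"grip":0.04},
  {"dx":0.0415,"dy":-0.009,"dz":0.002,"ax":0,"ay":0,"az":-0.025,"grip":0.04},
  {"dx":0.0415,"dy":-0.0075,"dz":0.002,"ax":0,"ay":0,"az":-0.025,"grip":0.04},
  {"dx":0.042,"dy":-0.0065,"dz":0.002,"ax":0,"ay":0,"az":-0.025,"grip":0.04},
  {"dx":0.042,"dy":-0.0055,"dz":0.002,"ax":0,"ay":0,"az":-0.025,"grip":0.04},
  {"dx":0.042,"dy":-0.0045,"dz":0.002,"ax":0,"ay":0,"az":-0.025,"grip":0.04},
  {"dx":0.042,"dy":-0.0035,"dz":0.002,"ax":0,"ay":0,"az":-0.025,"grip":0.04},
  {"dx":0.042,"dy":-0.002,"dz":0.002,"ax":0,"ay":0,"az":-0.025,"grip":0.04},
])

```text
time: 26.25
tcp_pos: [0.5559, 0.2003, 0.0999]
orientation: [-2.374, -2.057, 0.002]
wrist_force: [0.2, -0.5, -1.7]
finger_gap: 0.0492
```

```bash
python3 look.py d6;  python3 - <<'E'
from h import *
import pickle
c=pickle.load(open('pics/d5.pkl','rb'))
o=np.array([.5449,.1251]);u=np.array([.1334,.9911]);x=np.array([.9911,-.1334])
for q in ((277.1,220.1),(276.8,259.9)):
    p=onplane('wrist',*q,.025,c)[:2];print('s,x',(p-o)@u,(p-o)@x)
t=readout.get_state()['tcp_pos'][:2]
print('tcp s,x',(t-o)@u,(t-o)@x)
d=np.load('pics/d5.npy');P=cloud('wrist',d,c)
col=P[125:215,277]; 
for r in col[::4]: print(((r[:2]-o)@u).round(4),r[2].round(4),end=' | ')
E
```

```text
t 26.5 tcp [0.556  0.1985 0.0999] yaw -8.25 tilt [-0.0011 -0.0009] F [ 0.4 -0.5 -0.1] gap 0.0492 q6 0.43
[276.6 285.3] 7820 p [0.5485 0.1487 0.018 ] cloud [0.5567 0.2062 0.1145] L [0.081 0.062] ang 172.9
s,x 0.04562713805106694 0.0008114393542628974
s,x 0.013809577196331553 0.00046224235393017393
tcp s,x 0.07389762013264593 0.0013798571638153183
0.1124 0.0285 | 0.1099 0.0289 | 0.1079 0.0343 | 0.1055 0.0343 | 0.1029 0.0344 | 0.1004 0.0339 | 0.0979 0.0344 | 0.095 0.0328 | 0.0888 0.0112 | 0.086 0.0115 | 0.0829 0.0109 | 0.0802 0.012 | 0.0773 0.0122 | 0.0742 0.0113 | 0.0711 0.0108 | 0.0681 0.011 | 0.0651 0.0112 | 0.0621 0.0114 | 0.059 0.0116 | 0.0561 0.0122 | 0.0576 0.0268 | 0.0566 0.0329 | 0.0542 0.0341 |
```

View pics/d6.png

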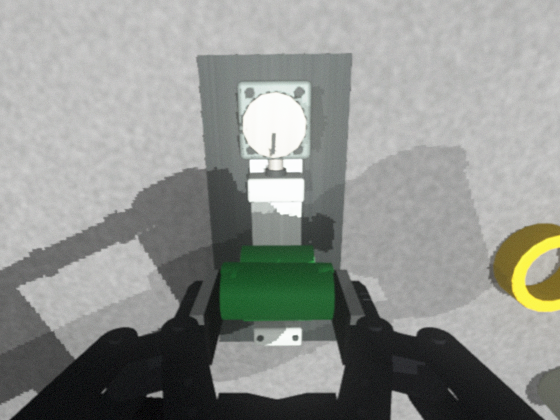

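>>> play_rows([
  {"dx":0.003,"dy":-0.001,"dz":0.014,"ax":0,"ay":0,"az":-0.007,"grip":0.04},
  {"dx":0,"dy":0,"dz":0.014,"ax":0,"ay":0,"az":0,"grip":0.04},
  {"dx":0,"dy":0,"dz":0.014,"ax":0,"ay":0,"az":0,"grip":0.04},
  {"dx":0,"dy":0,"dz":0.014,"ax":0,"ay":0,"az":0,"grip":0.04},
  {"dx":0,"dy":0,"dz":0.012,"ax":0,"ay":0,"az":0,"grip":0.04},
  {"dx":0,"dy":0,"dz":0.007,"ax":0,"ay":0,"az":0,"grip":0.04},
  {"dx":0,"dy":0,"dz":0.003,"ax":0,"ay":0,"az":0,"grip":0.04},
  {"dx":0,"dy":0,"dz":0.001,"ax":0,"ay":0,"az":0,"grip":0.04},
])

```text
time: 27.55
tcp_pos: [0.556, 0.2022, 0.0215]
orientation: [2.368, 2.064, 0.001]
wrist_force: [-0.2, -0.4, -0.6]
finger_gap: 0.0492
```

>>> play_rows([
  {"dx":0,"dy":0,"dz":0.0005,"ax":0,"ay":0,"az":0,"grip":0.04},
  {"dx":0,"dy":0,"dz":0.0005,"ax":0,"ay":0,"az":0,"grip":0.04},
  {"dx":0,"dy":0,"dz":0.0005,"ax":0,"ay":0,"az":0,"grip":0.04},
  {"dx":0,"dy":0,"dz":0,"ax":0,"ay":0,"az":0,"grip":0.04},
  {"dx":0,"dy":0,"dz":0,"ax":0,"ay":0,"az":0,"grip":0.04},
  {"dx":0,"dy":0,"dz":0,"ax":0,"ay":0,"az":0,"grip":0.04},
  {"dx":0,"dy":0,"dz":0,"ax":0,"ay":0,"az":0,"grip":0.04},
  {"dx":0,"dy":0,"dz":0,"ax":0,"ay":0,"az":0,"grip":0.04},
])

```text
time: 28.55
tcp_pos: [0.556, 0.2022, 0.0203]
orientation: [2.368, 2.064, 0.001]
wrist_force: [-1.4, -1.2, 5.1]
finger_gap: 0.0491
```

Contact at 5 N. Release and rise.

>>> play_rows([
  {"dx":0,"dy":0,"dz":-0.0005,"ax":0,"ay":0,"az":0,"grip":0.05},
  {"dx":0,"dy":0,"dz":0,"ax":0,"ay":0,"az":0,"grip":0.055},
  {"dx":0,"dy":0,"dz":0,"ax":0,"ay":0,"az":0,"grip":0.06},
  {"dx":0,"dy":0,"dz":0,"ax":0,"ay":0,"az":0,"grip":0.065},
  {"dx":0,"dy":0,"dz":0,"ax":0,"ay":0,"az":0,"grip":0.075},
  {"dx":0,"dy":0,"dz":-0.015,"ax":0,"ay":0,"az":0,"grip":0.08},
  {"dx":0,"dy":0,"dz":-0.05,"ax":0,"ay":0,"az":0,"grip":0.08},
  {"dx":0,"dy":0,"dz":-0.06,"ax":0,"ay":0,"az":0,"grip":0.08},
])

```text
time: 29.55
tcp_pos: [0.5551, 0.2019, 0.1465]
orientation: [-2.368, -2.064, 0.003]
wrist_force: [1.5, 0.1, 0.4]
finger_gap: 0.08
```

```bash
python3 look.py d7; cat > sx.py <<'E'
import sys,pickle
from h import *
nm=sys.argv[1]; z=float(sys.argv[2]) if len(sys.argv)>2 else .025
c=pickle.load(open(f'pics/{nm}.pkl','rb')); im=cv2.imread(f'pics/{nm}.png')
o=np.array([.5449,.1251]);u=np.array([.1334,.9911]);x=np.array([.9911,-.1334])
for b in blobs(green(im),300):
    p=onplane('wrist',*b[0],z,c)[:2];print(b[0].round(1),'s,x',((p-o)@u).round(4),((p-o)@x).round(4))
d=np.load(f'pics/{nm}.npy');P=cloud('wrist',d,c)
m=np.abs((P[...,:2]-o)@x)<.012
s=(P[...,:2]-o)@u
k=m&(P[...,2]>.030)&(P[...,2]<.0365)&(s>.07)&(s<.125)
print('jaw top s range',np.percentile(s[k],[2,50,98]).round(4))
k=(P[...,2]>.076)&(P[...,2]<.084)&(s>.1); q=P[k]; 
v,uu=np.nonzero(k)
(cx,cy),r=cv2.minEnclosingCircle(np.stack([uu,v],1).astype(np.float32))
print('knob px',cx,cy,r,onplane('wrist',cx,cy,.08,c).round(4))
E
python3 sx.py d7
```

```text
t 29.8 tcp [0.556  0.2022 0.1464] yaw -7.85 tilt [0.0017 0.0005] F [ 0.1 -0.1 -0.5] gap 0.0799 q6 0.43
[276.1 207. ] 1984 p [0.5551 0.1987 0.018 ] cloud [0.5559 0.2053 0.0362] L [0.027 0.052] ang 172.2
[276.6 241.7] 1893 p [0.5512 0.1674 0.018 ] cloud [0.5519 0.176  0.036 ] L [0.051 0.028] ang 172.2
[276.7 275.5] 1804 p [0.5468 0.1349 0.018 ] cloud [0.5476 0.1452 0.0357] L [0.052 0.03 ] ang 172.2
[276.1 207. ] s,x 0.0766 0.0003
[276.6 241.7] s,x 0.0459 0.0006
[276.7 275.5] s,x 0.0139 0.0006
jaw top s range [0.071  0.0972 0.1097]
knob px 275.7568054199219 124.21595001220703 26.311851501464844 [0.5647 0.2696 0.08  ]
```

View pics/d7.png

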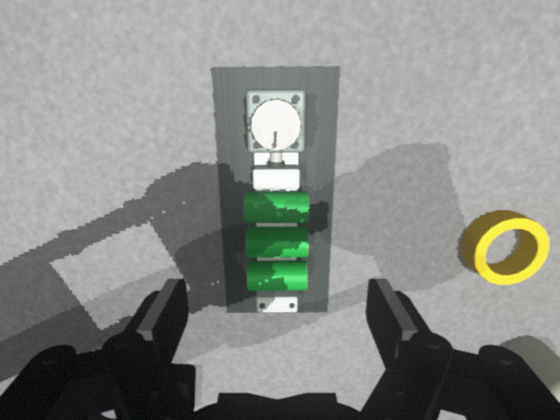

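All three cells lie evenly across the channel at (276,207), (277,242) and (277,276). Knob at (276,124), about (0.5646, 0.2695). I move over it.

>>> play_rows([
  {"dx":0.017,"dy":0,"dz":0,"ax":0,"ay":0,"az":0,"grip":0.06},
  {"dx":0.025,"dy":-0.001,"dz":0,"ax":0,"ay":0,"az":0,"grip":0.06},
  {"dx":0.02,"dy":0,"dz":0.01,"ax":0,"ay":0,"az":0,"grip":0.06},
  {"dx":0.006,"dy":0,"dz":0.015,"ax":0,"ay":0,"az":0,"grip":0.06},
  {"dx":0,"dy":0,"dz":0.015,"ax":0,"ay":0,"az":0,"grip":0.055},
  {"dx":0,"dy":0,"dz":0,"ax":0,"ay":0,"az":0,"grip":0.055},
  {"dx":0,"dy":0,"dz":0,"ax":0,"ay":0,"az":0,"grip":0.055},
  {"dx":0,"dy":0,"dz":0,"ax":0,"ay":0,"az":0,"grip":0.055},
])

```text
time: 30.85
tcp_pos: [0.5645, 0.2693, 0.1064]
orientation: [2.369, 2.063, 0.002]
wrist_force: [1.1, 0.2, -0.1]
finger_gap: 0.0551
```

```bash
python3 look.py k1;python3 sx.py k1; python3 -c "
from h import *
st()"
```

```text
t 31.1 tcp [0.5642 0.2696 0.1057] yaw -7.86 tilt [0.0006 0.0003] F [ 0.8 -0.1  0. ] gap 0.0549 q6 0.53
[278.3 341.1] 6416 p [0.5511 0.1646 0.018 ] cloud [0.5526 0.178  0.0342] L [0.053 0.097] ang 84.2
[278.3 341.1] s,x 0.0457 0.0008
jaw top s range [0.0712 0.0878 0.1055]
knob px 277.5 256.5 27.865848541259766 [0.5648 0.2708 0.08  ]
t 31.15 tcp [0.5642 0.2696 0.1056] yaw -7.85 tilt [0.0004 0.0002] F [-0.   0.5 -0.3] gap 0.0549 q6 0.53
```

View pics/k1.png

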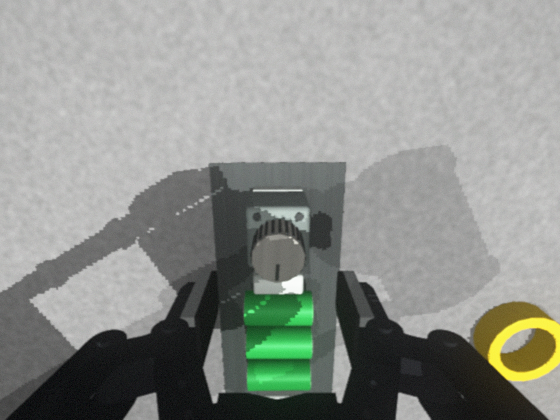

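>>> play_rows([
  {"dx":0.0005,"dy":0.0005,"dz":0.012,"ax":0,"ay":0,"az":0,"grip":0.055},
  {"dx":0,"dy":0,"dz":0.014,"ax":0,"ay":0,"az":0,"grip":0.055},
  {"dx":0,"dy":0,"dz":0.012,"ax":0,"ay":0,"az":0,"grip":0.055},
  {"dx":0,"dy":0,"dz":0.008,"ax":0,"ay":0,"az":0,"grip":0.05},
  {"dx":0,"dy":0,"dz":0,"ax":0,"ay":0,"az":0,"grip":0.04},
  {"dx":0,"dy":0,"dz":0,"ax":0,"ay":0,"az":0,"grip":0.03},
  {"dx":0,"dy":0,"dz":0,"ax":0,"ay":0,"az":0,"grip":0.02},
  {"dx":0,"dy":0,"dz":0,"ax":0,"ay":0,"az":0,"grip":0.02},
], grip_force=40)

```text
time: 32.15
tcp_pos: [0.565, 0.2702, 0.06]
orientation: [2.368, 2.064, 0.002]
wrist_force: [0.2, -0.6, 1.0]
finger_gap: 0.0287
```

```bash
python3 -c "
from h import *
st();print(readout.get_state()['wrist_torque'])"
```

```text
t 32.15 tcp [0.565  0.2702 0.06  ] yaw -7.85 tilt [0.001  0.0004] F [ 0.2 -0.6  1. ] gap 0.0287 q6 0.53
[-0.05460364  0.04015628  0.00774754]
```

>>> play_rows([
  {"dx":0,"dy":0,"dz":0,"ax":0,"ay":0,"az":0.1,"grip":0.02},
  {"dx":0,"dy":0,"dz":0,"ax":0,"ay":0,"az":0.18,"grip":0.02},
  {"dx":0,"dy":0,"dz":0,"ax":0,"ay":0,"az":0.18,"grip":0.02},
  {"dx":0,"dy":0,"dz":0,"ax":0,"ay":0,"az":0.18,"grip":0.02},
  {"dx":0,"dy":0,"dz":0,"ax":0,"ay":0,"az":0.18,"grip":0.02},
  {"dx":0,"dy":0,"dz":0,"ax":0,"ay":0,"az":0.18,"grip":0.02},
  {"dx":0,"dy":0,"dz":0,"ax":0,"ay":0,"az":0.18,"grip":0.02},
  {"dx":0,"dy":0,"dz":0,"ax":0,"ay":0,"az":0.18,"grip":0.02},
])

```text
time: 33.15
tcp_pos: [0.5656, 0.2694, 0.06]
orientation: [3.139, 0.106, 0.004]
wrist_force: [1.8, -2.9, 0.1]
finger_gap: 0.0285
```

```bash
python3 -c "
from h import *
st();print(readout.get_state()['wrist_torque'])"
```

```text
t 33.15 tcp [0.5656 0.2694 0.06  ] yaw -86.14 tilt [ 0.0024 -0.0008] F [ 1.8 -2.9  0.1] gap 0.0285 q6 1.89
[-0.45021496 -0.42427118  0.04338929]
```

>>> play_rows([
  {"dx":0,"dy":0,"dz":0,"ax":0,"ay":0,"az":0.18,"grip":0.02},
  {"dx":0,"dy":0,"dz":0,"ax":0,"ay":0,"az":0.18,"grip":0.02},
  {"dx":0,"dy":0,"dz":0,"ax":0,"ay":0,"az":0.1,"grip":0.02},
  {"dx":0,"dy":0,"dz":0,"ax":0,"ay":0,"az":0,"grip":0.02},
  {"dx":0,"dy":0,"dz":0,"ax":0,"ay":0,"az":0,"grip":0.03},
  {"dx":0,"dy":0,"dz":0,"ax":0,"ay":0,"az":0,"grip":0.04},
  {"dx":0,"dy":0,"dz":0,"ax":0,"ay":0,"az":0,"grip":0.045},
  {"dx":0,"dy":0,"dz":0,"ax":0,"ay":0,"az":0,"grip":0.05},
])

```text
time: 34.15
tcp_pos: [0.5643, 0.2705, 0.0591]
orientation: [-3.083, 0.602, 0.001]
wrist_force: [0.2, 0.9, -0.2]
finger_gap: 0.0495
```

```bash
python3 look.py k2; python3 sx.py k2
```

```text
t 34.4 tcp [0.5646 0.2702 0.0593] yaw -112.11 tilt [-0.      0.0001] F [-0.5 -0.3 -0.1] gap 0.05 q6 2.35
[516.4 199.2] 5364 p [0.5411 0.1342 0.018 ] cloud [0.5507 0.1439 0.0348] L [0.032 0.06 ] ang 175.4
[456.2 213.8] 4777 p [0.5452 0.1674 0.018 ] cloud [0.5556 0.1745 0.0366] L [0.029 0.059] ang 174.6
[399.9 228.1] 4283 p [0.5487 0.1994 0.018 ] cloud [0.5583 0.2036 0.0362] L [0.027 0.059] ang 174.4
[516.4 199.2] s,x 0.013 -0.0016
[456.2 213.8] s,x 0.0451 -0.002
[399.9 228.1] s,x 0.0761 -0.0028
jaw top s range [0.0706 0.0946 0.1073]
knob px 277.0 300.0 96.00531005859375 [0.5685 0.2679 0.08  ]
```

View pics/k2.png

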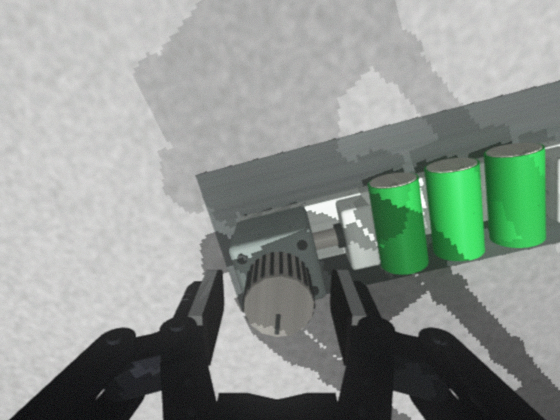

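The fingers are open around the knob. The jaw has advanced nearly to the third cell, and the knob mark at (277,322) kept its place relative to the gripper, so there was no slip. Winding the wrist back.

>>> play_rows([
  {"dx":0,"dy":0,"dz":0,"ax":0,"ay":0,"az":-0.185,"grip":0.05},
  {"dx":0,"dy":0,"dz":0,"ax":0,"ay":0,"az":-0.185,"grip":0.05},
  {"dx":0,"dy":0,"dz":0,"ax":0,"ay":0,"az":-0.185,"grip":0.05},
  {"dx":0,"dy":0,"dz":0,"ax":0,"ay":0,"az":-0.185,"grip":0.05},
  {"dx":0,"dy":0,"dz":0,"ax":0,"ay":0,"az":-0.185,"grip":0.05},
  {"dx":0,"dy":0,"dz":0,"ax":0,"ay":0,"az":-0.185,"grip":0.05},
  {"dx":0,"dy":0,"dz":0,"ax":0,"ay":0,"az":-0.185,"grip":0.05},
  {"dx":0,"dy":0,"dz":0,"ax":0,"ay":0,"az":-0.185,"grip":0.05},
])

```text
time: 35.45
tcp_pos: [0.5646, 0.2701, 0.0593]
orientation: [-2.678, -1.642, -0.0]
wrist_force: [-0.1, -0.4, 0.2]
finger_gap: 0.05
```

>>> play_rows([
  {"dx":0,"dy":0,"dz":0,"ax":0,"ay":0,"az":-0.185,"grip":0.05},
  {"dx":0,"dy":0,"dz":0,"ax":0,"ay":0,"az":-0.185,"grip":0.05},
  {"dx":0,"dy":0,"dz":0,"ax":0,"ay":0,"az":-0.185,"grip":0.05},
  {"dx":0,"dy":0,"dz":0,"ax":0,"ay":0,"az":-0.185,"grip":0.05},
  {"dx":0,"dy":0,"dz":0,"ax":0,"ay":0,"az":-0.185,"grip":0.05},
  {"dx":0,"dy":0,"dz":0,"ax":0,"ay":0,"az":-0.185,"grip":0.05},
  {"dx":0,"dy":0,"dz":0,"ax":0,"ay":0,"az":-0.185,"grip":0.05},
  {"dx":0,"dy":0,"dz":0,"ax":0,"ay":0,"az":-0.185,"grip":0.05},
])

```text
time: 36.45
tcp_pos: [0.5647, 0.2701, 0.0593]
orientation: [0.871, 3.019, 0.0]
wrist_force: [0.0, -1.1, -0.4]
finger_gap: 0.0498
```

>>> play_rows([
  {"dx":0,"dy":0,"dz":0,"ax":0,"ay":0,"az":-0.185,"grip":0.05},
  {"dx":0,"dy":0,"dz":0,"ax":0,"ay":0,"az":-0.185,"grip":0.05},
  {"dx":0,"dy":0,"dz":0,"ax":0,"ay":0,"az":-0.185,"grip":0.05},
  {"dx":0,"dy":0,"dz":0,"ax":0,"ay":0,"az":-0.185,"grip":0.05},
  {"dx":0,"dy":0,"dz":0,"ax":0,"ay":0,"az":-0.185,"grip":0.05},
  {"dx":0,"dy":0,"dz":0,"ax":0,"ay":0,"az":-0.185,"grip":0.05},
  {"dx":0,"dy":0,"dz":0,"ax":0,"ay":0,"az":-0.185,"grip":0.05},
  {"dx":0,"dy":0,"dz":0,"ax":0,"ay":0,"az":-0.185,"grip":0.05},
])

```text
time: 37.45
tcp_pos: [0.5646, 0.27, 0.0593]
orientation: [1.392, -2.816, -0.0]
wrist_force: [-0.6, -0.0, 0.8]
finger_gap: 0.0501
```

```bash
python3 -c "
from h import *
st();print(readout.get_state()['wrist_torque'])"
```

```text
t 37.45 tcp [0.5646 0.27   0.0593] yaw 142.61 tilt [-0.0001  0.0001] F [-0.6 -0.   0.8] gap 0.0501 q6 -2.1
[-0.01213984  0.06257571 -0.0057092 ]
```

Now close and sweep clockwise.

>>> play_rows([
  {"dx":0,"dy":0,"dz":0,"ax":0,"ay":0,"az":-0.1,"grip":0.045},
  {"dx":0,"dy":0,"dz":0,"ax":0,"ay":0,"az":0,"grip":0.035},
  {"dx":0,"dy":0,"dz":0,"ax":0,"ay":0,"az":0,"grip":0.025},
  {"dx":0,"dy":0,"dz":0,"ax":0,"ay":0,"az":0,"grip":0.02},
  {"dx":0,"dy":0,"dz":0,"ax":0,"ay":0,"az":0,"grip":0.02},
  {"dx":0,"dy":0,"dz":0,"ax":0,"ay":0,"az":0.1,"grip":0.02},
  {"dx":0,"dy":0,"dz":0,"ax":0,"ay":0,"az":0.18,"grip":0.02},
  {"dx":0,"dy":0,"dz":0,"ax":0,"ay":0,"az":0.18,"grip":0.02},
])

```text
time: 38.45
tcp_pos: [0.5653, 0.2696, 0.0596]
orientation: [-0.846, 3.024, -0.001]
wrist_force: [2.4, -3.1, 1.7]
finger_gap: 0.0285
```

>>> play_rows([
  {"dx":0,"dy":0,"dz":0,"ax":0,"ay":0,"az":0.18,"grip":0.02},
  {"dx":0,"dy":0,"dz":0,"ax":0,"ay":0,"az":0.18,"grip":0.02},
  {"dx":0,"dy":0,"dz":0,"ax":0,"ay":0,"az":0.18,"grip":0.02},
  {"dx":0,"dy":0,"dz":0,"ax":0,"ay":0,"az":0.18,"grip":0.02},
  {"dx":0,"dy":0,"dz":0,"ax":0,"ay":0,"az":0.18,"grip":0.02},
  {"dx":0,"dy":0,"dz":0,"ax":0,"ay":0,"az":0.18,"grip":0.02},
  {"dx":0,"dy":0,"dz":0,"ax":0,"ay":0,"az":0.18,"grip":0.02},
  {"dx":0,"dy":0,"dz":0,"ax":0,"ay":0,"az":0.18,"grip":0.02},
])

```text
time: 39.45
tcp_pos: [0.5651, 0.2689, 0.0596]
orientation: [1.358, 2.831, -0.002]
wrist_force: [2.6, -4.0, 1.6]
finger_gap: 0.0284
```

>>> play_rows([
  {"dx":0,"dy":0,"dz":0,"ax":0,"ay":0,"az":0.18,"grip":0.02},
  {"dx":0,"dy":0,"dz":0,"ax":0,"ay":0,"az":0.18,"grip":0.02},
  {"dx":0,"dy":0,"dz":0,"ax":0,"ay":0,"az":0.18,"grip":0.02},
  {"dx":0,"dy":0,"dz":0,"ax":0,"ay":0,"az":0.18,"grip":0.02},
  {"dx":0,"dy":0,"dz":0,"ax":0,"ay":0,"az":0.18,"grip":0.02},
  {"dx":0,"dy":0,"dz":0,"ax":0,"ay":0,"az":0.18,"grip":0.02},
  {"dx":0,"dy":0,"dz":0,"ax":0,"ay":0,"az":0.18,"grip":0.02},
  {"dx":0,"dy":0,"dz":0,"ax":0,"ay":0,"az":0.18,"grip":0.02},
])

```text
time: 40.45
tcp_pos: [0.5645, 0.269, 0.0596]
orientation: [2.888, 1.233, -0.002]
wrist_force: [-0.9, -5.1, 3.8]
finger_gap: 0.0289
```

```bash
python3 -c "
from h import *
st();print(readout.get_state()['wrist_torque'])"
```

```text
t 40.45 tcp [0.5645 0.269  0.0596] yaw -43.77 tilt [-0.0007 -0.0018] F [-0.9 -5.1  3.8] gap 0.0289 q6 1.16
[-0.79438904  0.12808653  0.05421654]
```

>>> play_rows([
  {"dx":0,"dy":0,"dz":0,"ax":0,"ay":0,"az":0.18,"grip":0.02},
  {"dx":0,"dy":0,"dz":0,"ax":0,"ay":0,"az":0.18,"grip":0.02},
  {"dx":0,"dy":0,"dz":0,"ax":0,"ay":0,"az":0.18,"grip":0.02},
  {"dx":0,"dy":0,"dz":0,"ax":0,"ay":0,"az":0.18,"grip":0.02},
  {"dx":0,"dy":0,"dz":0,"ax":0,"ay":0,"az":0.18,"grip":0.02},
  {"dx":0,"dy":0,"dz":0,"ax":0,"ay":0,"az":0.18,"grip":0.02},
  {"dx":0,"dy":0,"dz":0,"ax":0,"ay":0,"az":0.05,"grip":0.02},
  {"dx":0,"dy":0,"dz":0,"ax":0,"ay":0,"az":0,"grip":0.02},
])

```text
time: 41.45
tcp_pos: [0.5643, 0.2695, 0.0596]
orientation: [3.101, -0.494, -0.001]
wrist_force: [-2.2, -3.9, 3.8]
finger_gap: 0.0286
```

```bash
python3 -c "
from h import *
st();print(readout.get_state()['wrist_torque'])"
```

```text
t 41.45 tcp [0.5643 0.2695 0.0596] yaw -108.11 tilt [-0.0007 -0.001 ] F [-2.2 -3.9  3.8] gap 0.0286 q6 2.28
[-0.66653017  0.3277742  -0.08717664]
```

>>> play_rows([
  {"dx":0,"dy":0,"dz":0,"ax":0,"ay":0,"az":0,"grip":0.03},
  {"dx":0,"dy":0,"dz":0,"ax":0,"ay":0,"az":0,"grip":0.04},
  {"dx":0,"dy":0,"dz":0,"ax":0,"ay":0,"az":0,"grip":0.05},
  {"dx":0,"dy":0,"dz":0,"ax":0,"ay":0,"az":0,"grip":0.05},
  {"dx":0,"dy":0,"dz":0,"ax":0,"ay":0,"az":-0.185,"grip":0.05},
  {"dx":0,"dy":0,"dz":0,"ax":0,"ay":0,"az":-0.185,"grip":0.05},
  {"dx":0,"dy":0,"dz":0,"ax":0,"ay":0,"az":-0.185,"grip":0.05},
  {"dx":0,"dy":0,"dz":0,"ax":0,"ay":0,"az":-0.185,"grip":0.05},
])

```text
time: 42.45
tcp_pos: [0.5646, 0.2703, 0.0591]
orientation: [-3.069, -0.671, 0.0]
wrist_force: [-1.2, 1.4, -0.3]
finger_gap: 0.05
```

>>> play_rows([
  {"dx":0,"dy":0,"dz":0,"ax":0,"ay":0,"az":-0.185,"grip":0.05},
  {"dx":0,"dy":0,"dz":0,"ax":0,"ay":0,"az":-0.185,"grip":0.05},
  {"dx":0,"dy":0,"dz":0,"ax":0,"ay":0,"az":-0.185,"grip":0.05},
  {"dx":0,"dy":0,"dz":0,"ax":0,"ay":0,"az":-0.185,"grip":0.05},
  {"dx":0,"dy":0,"dz":0,"ax":0,"ay":0,"az":-0.185,"grip":0.05},
  {"dx":0,"dy":0,"dz":0,"ax":0,"ay":0,"az":-0.185,"grip":0.05},
  {"dx":0,"dy":0,"dz":0,"ax":0,"ay":0,"az":-0.185,"grip":0.05},
  {"dx":0,"dy":0,"dz":0,"ax":0,"ay":0,"az":-0.185,"grip":0.05},
])

```text
time: 43.45
tcp_pos: [0.5646, 0.2702, 0.0591]
orientation: [-1.814, -2.564, -0.0]
wrist_force: [-0.0, -0.6, 0.3]
finger_gap: 0.0498
```

```bash
python3 look.py k3; python3 sx.py k3
```

```text
t 43.7 tcp [0.5646 0.2701 0.0592] yaw 18.88 tilt [-0.      0.0001] F [-0.7 -0.1 -0.2] gap 0.05 q6 0.06
[235.6 366.4] 2658 p [0.5668 0.1779 0.018 ] cloud [0.5632 0.1965 0.0377] L [0.054 0.037] ang 99.4
[235.6 366.4] s,x 0.0616 0.0127
jaw top s range [0.0754 0.0895 0.1019]
knob px 276.0 300.0 96.00531005859375 [0.5627 0.2741 0.08  ]
```

View pics/k3.png

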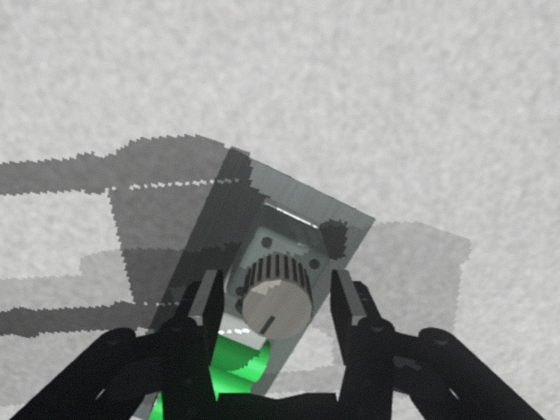

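>>> play_rows([
  {"dx":0,"dy":0,"dz":0,"ax":0,"ay":0,"az":-0.185,"grip":0.05},
  {"dx":0,"dy":0,"dz":0,"ax":0,"ay":0,"az":-0.185,"grip":0.05},
  {"dx":0,"dy":0,"dz":0,"ax":0,"ay":0,"az":-0.185,"grip":0.05},
  {"dx":0,"dy":0,"dz":0,"ax":0,"ay":0,"az":-0.185,"grip":0.05},
  {"dx":0,"dy":0,"dz":0,"ax":0,"ay":0,"az":-0.185,"grip":0.05},
  {"dx":0,"dy":0,"dz":0,"ax":0,"ay":0,"az":-0.185,"grip":0.05},
  {"dx":0,"dy":0,"dz":0,"ax":0,"ay":0,"az":-0.185,"grip":0.05},
  {"dx":0,"dy":0,"dz":0,"ax":0,"ay":0,"az":-0.185,"grip":0.05},
])

```text
time: 44.75
tcp_pos: [0.5646, 0.2701, 0.0592]
orientation: [0.385, -3.118, -0.0]
wrist_force: [-0.7, 0.2, -0.4]
finger_gap: 0.0497
```

>>> play_rows([
  {"dx":0,"dy":0,"dz":0,"ax":0,"ay":0,"az":-0.185,"grip":0.05},
  {"dx":0,"dy":0,"dz":0,"ax":0,"ay":0,"az":-0.185,"grip":0.05},
  {"dx":0,"dy":0,"dz":0,"ax":0,"ay":0,"az":-0.185,"grip":0.05},
  {"dx":0,"dy":0,"dz":0,"ax":0,"ay":0,"az":-0.185,"grip":0.045},
  {"dx":0,"dy":0,"dz":0,"ax":0,"ay":0,"az":0,"grip":0.035},
  {"dx":0,"dy":0,"dz":0,"ax":0,"ay":0,"az":0,"grip":0.025},
  {"dx":0,"dy":0,"dz":0,"ax":0,"ay":0,"az":0,"grip":0.02},
  {"dx":0,"dy":0,"dz":0,"ax":0,"ay":0,"az":0,"grip":0.02},
])

```text
time: 45.75
tcp_pos: [0.5651, 0.2698, 0.0596]
orientation: [-1.479, 2.771, -0.001]
wrist_force: [2.2, -3.1, 1.6]
finger_gap: 0.0286
```

>>> play_rows([
  {"dx":0,"dy":0,"dz":0,"ax":0,"ay":0,"az":0.1,"grip":0.02},
  {"dx":0,"dy":0,"dz":0,"ax":0,"ay":0,"az":0.18,"grip":0.02},
  {"dx":0,"dy":0,"dz":0,"ax":0,"ay":0,"az":0.18,"grip":0.02},
  {"dx":0,"dy":0,"dz":0,"ax":0,"ay":0,"az":0.18,"grip":0.02},
  {"dx":0,"dy":0,"dz":0,"ax":0,"ay":0,"az":0.18,"grip":0.02},
  {"dx":0,"dy":0,"dz":0,"ax":0,"ay":0,"az":0.18,"grip":0.02},
  {"dx":0,"dy":0,"dz":0,"ax":0,"ay":0,"az":0.18,"grip":0.02},
  {"dx":0,"dy":0,"dz":0,"ax":0,"ay":0,"az":0.18,"grip":0.02},
])

```text
time: 46.75
tcp_pos: [0.5653, 0.2692, 0.0596]
orientation: [0.601, 3.082, -0.002]
wrist_force: [2.8, -4.5, 1.2]
finger_gap: 0.0283
```

>>> play_rows([
  {"dx":0,"dy":0,"dz":0,"ax":0,"ay":0,"az":0.18,"grip":0.02},
  {"dx":0,"dy":0,"dz":0,"ax":0,"ay":0,"az":0.18,"grip":0.02},
  {"dx":0,"dy":0,"dz":0,"ax":0,"ay":0,"az":0.18,"grip":0.02},
  {"dx":0,"dy":0,"dz":0,"ax":0,"ay":0,"az":0.18,"grip":0.02},
  {"dx":0,"dy":0,"dz":0,"ax":0,"ay":0,"az":0.18,"grip":0.02},
  {"dx":0,"dy":0,"dz":0,"ax":0,"ay":0,"az":0.18,"grip":0.02},
  {"dx":0,"dy":0,"dz":0,"ax":0,"ay":0,"az":0.18,"grip":0.02},
  {"dx":0,"dy":0,"dz":0,"ax":0,"ay":0,"az":0.18,"grip":0.02},
])

```text
time: 47.75
tcp_pos: [0.5647, 0.2688, 0.0596]
orientation: [2.484, 1.921, -0.002]
wrist_force: [-0.5, -5.4, 3.5]
finger_gap: 0.0286
```

```bash
python3 -c "
from h import *
st();print(readout.get_state()['wrist_torque'])"
```

```text
t 47.75 tcp [0.5647 0.2688 0.0596] yaw -14.58 tilt [-0.0002 -0.002 ] F [-0.5 -5.4  3.5] gap 0.0286 q6 0.65
[-0.84409994  0.04014735  0.11589349]
```

>>> play_rows([
  {"dx":0,"dy":0,"dz":0,"ax":0,"ay":0,"az":0.18,"grip":0.02},
  {"dx":0,"dy":0,"dz":0,"ax":0,"ay":0,"az":0.18,"grip":0.02},
  {"dx":0,"dy":0,"dz":0,"ax":0,"ay":0,"az":0.18,"grip":0.02},
  {"dx":0,"dy":0,"dz":0,"ax":0,"ay":0,"az":0.18,"grip":0.02},
  {"dx":0,"dy":0,"dz":0,"ax":0,"ay":0,"az":0.18,"grip":0.02},
  {"dx":0,"dy":0,"dz":0,"ax":0,"ay":0,"az":0.18,"grip":0.02},
  {"dx":0,"dy":0,"dz":0,"ax":0,"ay":0,"az":0.18,"grip":0.02},
  {"dx":0,"dy":0,"dz":0,"ax":0,"ay":0,"az":0.18,"grip":0.02},
])

```text
time: 48.75
tcp_pos: [0.5643, 0.2694, 0.0596]
orientation: [3.134, -0.193, -0.001]
wrist_force: [-0.0, -4.0, 3.9]
finger_gap: 0.0288
```

```bash
python3 -c "
from h import *
st();print(readout.get_state()['wrist_torque'])"
```

```text
t 48.75 tcp [0.5643 0.2694 0.0596] yaw -97.06 tilt [-0.0009 -0.0011] F [-0.  -4.   3.9] gap 0.0288 q6 2.09
[-0.60190827  0.13310245  0.06774525]
```

>>> play_rows([
  {"dx":0,"dy":0,"dz":0,"ax":0,"ay":0,"az":0.15,"grip":0.02},
  {"dx":0,"dy":0,"dz":0,"ax":0,"ay":0,"az":0.1,"grip":0.02},
  {"dx":0,"dy":0,"dz":0,"ax":0,"ay":0,"az":0,"grip":0.02},
  {"dx":0,"dy":0,"dz":0,"ax":0,"ay":0,"az":0,"grip":0.03},
  {"dx":0,"dy":0,"dz":0,"ax":0,"ay":0,"az":0,"grip":0.04},
  {"dx":0,"dy":0,"dz":0,"ax":0,"ay":0,"az":0,"grip":0.05},
  {"dx":0,"dy":0,"dz":0,"ax":0,"ay":0,"az":0,"grip":0.05},
  {"dx":0,"dy":0,"dz":0,"ax":0,"ay":0,"az":0,"grip":0.05},
])

```text
time: 49.75
tcp_pos: [0.5646, 0.2702, 0.0591]
orientation: [-3.089, 0.572, 0.0]
wrist_force: [0.9, -0.3, -0.5]
finger_gap: 0.0499
```

```bash
python3 look.py k4; python3 sx.py k4
```

```text
t 50.0 tcp [0.5646 0.2701 0.0593] yaw -110.98 tilt [0.     0.0001] F [-0.8 -0.5 -0.4] gap 0.0499 q6 2.33
[470.6 214.6] 13612 p [0.5439 0.1594 0.018 ] cloud [0.5542 0.1675 0.0361] L [0.085 0.063] ang 81.5
[470.6 214.6] s,x 0.0373 -0.0022
jaw top s range [0.0715 0.0845 0.0962]
knob px 276.0 300.0 96.00531005859375 [0.5688 0.2683 0.08  ]
```

View pics/k4.png

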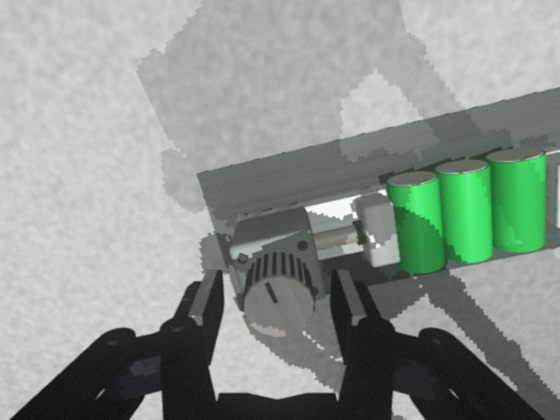

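The cells are now nearly bunched against the stop. One more sweep.

>>> play_rows([
  {"dx":0,"dy":0,"dz":0,"ax":0,"ay":0,"az":-0.185,"grip":0.05},
  {"dx":0,"dy":0,"dz":0,"ax":0,"ay":0,"az":-0.185,"grip":0.05},
  {"dx":0,"dy":0,"dz":0,"ax":0,"ay":0,"az":-0.185,"grip":0.05},
  {"dx":0,"dy":0,"dz":0,"ax":0,"ay":0,"az":-0.185,"grip":0.05},
  {"dx":0,"dy":0,"dz":0,"ax":0,"ay":0,"az":-0.185,"grip":0.05},
  {"dx":0,"dy":0,"dz":0,"ax":0,"ay":0,"az":-0.185,"grip":0.05},
  {"dx":0,"dy":0,"dz":0,"ax":0,"ay":0,"az":-0.185,"grip":0.05},
  {"dx":0,"dy":0,"dz":0,"ax":0,"ay":0,"az":-0.185,"grip":0.05},
])

```text
time: 51.05
tcp_pos: [0.5646, 0.2701, 0.0593]
orientation: [-2.662, -1.669, -0.0]
wrist_force: [-0.4, -0.8, -0.7]
finger_gap: 0.0499
```

>>> play_rows([
  {"dx":0,"dy":0,"dz":0,"ax":0,"ay":0,"az":-0.185,"grip":0.05},
  {"dx":0,"dy":0,"dz":0,"ax":0,"ay":0,"az":-0.185,"grip":0.05},
  {"dx":0,"dy":0,"dz":0,"ax":0,"ay":0,"az":-0.185,"grip":0.05},
  {"dx":0,"dy":0,"dz":0,"ax":0,"ay":0,"az":-0.185,"grip":0.05},
  {"dx":0,"dy":0,"dz":0,"ax":0,"ay":0,"az":-0.185,"grip":0.05},
  {"dx":0,"dy":0,"dz":0,"ax":0,"ay":0,"az":-0.185,"grip":0.05},
  {"dx":0,"dy":0,"dz":0,"ax":0,"ay":0,"az":-0.185,"grip":0.05},
  {"dx":0,"dy":0,"dz":0,"ax":0,"ay":0,"az":-0.185,"grip":0.05},
])

```text
time: 52.05
tcp_pos: [0.5646, 0.27, 0.0593]
orientation: [-0.841, -3.027, -0.0]
wrist_force: [0.2, -0.2, 0.5]
finger_gap: 0.0499
```

>>> play_rows([
  {"dx":0,"dy":0,"dz":0,"ax":0,"ay":0,"az":-0.185,"grip":0.05},
  {"dx":0,"dy":0,"dz":0,"ax":0,"ay":0,"az":-0.185,"grip":0.05},
  {"dx":0,"dy":0,"dz":0,"ax":0,"ay":0,"az":-0.185,"grip":0.05},
  {"dx":0,"dy":0,"dz":0,"ax":0,"ay":0,"az":-0.185,"grip":0.05},
  {"dx":0,"dy":0,"dz":0,"ax":0,"ay":0,"az":-0.185,"grip":0.045},
  {"dx":0,"dy":0,"dz":0,"ax":0,"ay":0,"az":0,"grip":0.035},
  {"dx":0,"dy":0,"dz":0,"ax":0,"ay":0,"az":0,"grip":0.025},
  {"dx":0,"dy":0,"dz":0,"ax":0,"ay":0,"az":0,"grip":0.02},
])

```text
time: 53.05
tcp_pos: [0.565, 0.2694, 0.0597]
orientation: [-0.585, 3.086, -0.002]
wrist_force: [0.4, -4.0, 2.1]
finger_gap: 0.0287
```

>>> play_rows([
  {"dx":0,"dy":0,"dz":0,"ax":0,"ay":0,"az":0,"grip":0.02},
  {"dx":0,"dy":0,"dz":0,"ax":0,"ay":0,"az":0.1,"grip":0.02},
  {"dx":0,"dy":0,"dz":0,"ax":0,"ay":0,"az":0.15,"grip":0.02},
  {"dx":0,"dy":0,"dz":0,"ax":0,"ay":0,"az":0.15,"grip":0.02},
  {"dx":0,"dy":0,"dz":0,"ax":0,"ay":0,"az":0.15,"grip":0.02},
  {"dx":0,"dy":0,"dz":0,"ax":0,"ay":0,"az":0.15,"grip":0.02},
  {"dx":0,"dy":0,"dz":0,"ax":0,"ay":0,"az":0.15,"grip":0.02},
  {"dx":0,"dy":0,"dz":0,"ax":0,"ay":0,"az":0.15,"grip":0.02},
])

```text
time: 54.05
tcp_pos: [0.5649, 0.2693, 0.0596]
orientation: [0.972, 2.987, -0.001]
wrist_force: [0.4, -5.7, 3.4]
finger_gap: 0.0283
```

```bash
python3 -c "
from h import *
st();print(readout.get_state()['wrist_torque'])"
```

```text
t 54.05 tcp [0.5649 0.2693 0.0596] yaw 53.96 tilt [ 0.0005 -0.0011] F [ 0.4 -5.7  3.4] gap 0.0283 q6 -0.55
[-0.88473563 -0.00508701  0.08719365]
```

>>> play_rows([
  {"dx":0,"dy":0,"dz":0,"ax":0,"ay":0,"az":0.12,"grip":0.02},
  {"dx":0,"dy":0,"dz":0,"ax":0,"ay":0,"az":0.12,"grip":0.02},
  {"dx":0,"dy":0,"dz":0,"ax":0,"ay":0,"az":0.12,"grip":0.02},
  {"dx":0,"dy":0,"dz":0,"ax":0,"ay":0,"az":0.12,"grip":0.02},
  {"dx":0,"dy":0,"dz":0,"ax":0,"ay":0,"az":0.12,"grip":0.02},
  {"dx":0,"dy":0,"dz":0,"ax":0,"ay":0,"az":0.12,"grip":0.02},
  {"dx":0,"dy":0,"dz":0,"ax":0,"ay":0,"az":0.12,"grip":0.02},
  {"dx":0,"dy":0,"dz":0,"ax":0,"ay":0,"az":0.12,"grip":0.02},
])

```text
time: 55.05
tcp_pos: [0.5648, 0.2693, 0.0597]
orientation: [2.24, 2.202, -0.001]
wrist_force: [-0.3, -5.9, 3.6]
finger_gap: 0.0283
```

```bash
python3 -c "
from h import *
st();print(readout.get_state()['wrist_torque'])"
```

```text
t 55.05 tcp [0.5648 0.2693 0.0597] yaw -0.98 tilt [ 0.0003 -0.0012] F [-0.3 -5.9  3.6] gap 0.0283 q6 0.41
[-0.93382741  0.06081409  0.0813002 ]
```

>>> play_rows([
  {"dx":0,"dy":0,"dz":0,"ax":0,"ay":0,"az":0.1,"grip":0.02},
  {"dx":0,"dy":0,"dz":0,"ax":0,"ay":0,"az":0.1,"grip":0.02},
  {"dx":0,"dy":0,"dz":0,"ax":0,"ay":0,"az":0.1,"grip":0.02},
  {"dx":0,"dy":0,"dz":0,"ax":0,"ay":0,"az":0.1,"grip":0.02},
  {"dx":0,"dy":0,"dz":0,"ax":0,"ay":0,"az":0,"grip":0.02},
  {"dx":0,"dy":0,"dz":0,"ax":0,"ay":0,"az":0,"grip":0.02},
  {"dx":0,"dy":0,"dz":0,"ax":0,"ay":0,"az":0,"grip":0.02},
  {"dx":0,"dy":0,"dz":0,"ax":0,"ay":0,"az":0,"grip":0.02},
])

```text
time: 56.05
tcp_pos: [0.5648, 0.2693, 0.0597]
orientation: [2.629, 1.718, -0.001]
wrist_force: [-0.2, -5.2, 3.8]
finger_gap: 0.0288
```

```bash
python3 -c "
from h import *
st();print(readout.get_state()['wrist_torque'])"
```

```text
t 56.05 tcp [0.5648 0.2693 0.0597] yaw -23.69 tilt [ 0.0003 -0.0012] F [-0.2 -5.2  3.8] gap 0.0288 q6 0.8
[-0.88874166  0.05246751 -0.06960734]
```

>>> play_rows([
  {"dx":0,"dy":0,"dz":0,"ax":0,"ay":0,"az":0.08,"grip":0.02},
  {"dx":0,"dy":0,"dz":0,"ax":0,"ay":0,"az":0.08,"grip":0.02},
  {"dx":0,"dy":0,"dz":0,"ax":0,"ay":0,"az":0.08,"grip":0.02},
  {"dx":0,"dy":0,"dz":0,"ax":0,"ay":0,"az":0.08,"grip":0.02},
  {"dx":0,"dy":0,"dz":0,"ax":0,"ay":0,"az":0.08,"grip":0.02},
  {"dx":0,"dy":0,"dz":0,"ax":0,"ay":0,"az":0.08,"grip":0.02},
  {"dx":0,"dy":0,"dz":0,"ax":0,"ay":0,"az":0.08,"grip":0.02},
  {"dx":0,"dy":0,"dz":0,"ax":0,"ay":0,"az":0.08,"grip":0.02},
])

```text
time: 57.05
tcp_pos: [0.5647, 0.2693, 0.0596]
orientation: [3.037, 0.8, -0.0]
wrist_force: [-0.5, -6.5, 3.5]
finger_gap: 0.0288
```

```bash
python3 look.py k5; python3 -c "
from h import *
st();print(readout.get_state()['wrist_torque'])"
```

```text
t 57.3 tcp [0.5647 0.2693 0.0596] yaw -60.35 tilt [ 0.0001 -0.0011] F [-0.8 -4.8  3.9] gap 0.0287 q6 1.44
[426.3 328.5] 2927 p [0.5623 0.1565 0.018 ] cloud [0.5685 0.1691 0.0326] L [0.034 0.088] ang 80.1
t 57.35 tcp [0.5647 0.2693 0.0596] yaw -60.35 tilt [ 0.0001 -0.0012] F [-0.1 -5.5  2.5] gap 0.0282 q6 1.44
[-0.91728215  0.05680065 -0.00677756]
```

View pics/k5.png

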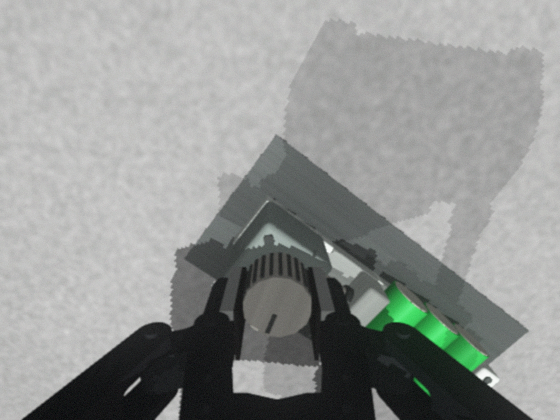

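>>> play_rows([
  {"dx":0,"dy":0,"dz":0,"ax":0,"ay":0,"az":0.08,"grip":0.02},
  {"dx":0,"dy":0,"dz":0,"ax":0,"ay":0,"az":0.08,"grip":0.02},
  {"dx":0,"dy":0,"dz":0,"ax":0,"ay":0,"az":0.08,"grip":0.02},
  {"dx":0,"dy":0,"dz":0,"ax":0,"ay":0,"az":0.08,"grip":0.02},
  {"dx":0,"dy":0,"dz":0,"ax":0,"ay":0,"az":0.08,"grip":0.02},
  {"dx":0,"dy":0,"dz":0,"ax":0,"ay":0,"az":0.08,"grip":0.02},
  {"dx":0,"dy":0,"dz":0,"ax":0,"ay":0,"az":0.08,"grip":0.02},
  {"dx":0,"dy":0,"dz":0,"ax":0,"ay":0,"az":0.08,"grip":0.02},
])

```text
time: 58.35
tcp_pos: [0.565, 0.2693, 0.0597]
orientation: [3.134, -0.195, 0.002]
wrist_force: [7.8, -6.1, -0.3]
finger_gap: 0.0284
```

```bash
python3 look.py k6; python3 -c "
from h import *
st();print(readout.get_state()['wrist_torque'],readout.get_state()['effort'])"
```

```text
t 58.6 tcp [0.5653 0.2693 0.0597] yaw -96.99 tilt [ 0.0014 -0.0011] F [ 1.5 -5.4  3.5] gap 0.0286 q6 2.08
[470.7 259.2] 11631 p [0.543  0.1548 0.018 ] cloud [0.5536 0.1654 0.0362] L [0.063 0.084] ang 77.1
t 58.65 tcp [0.5652 0.2693 0.0596] yaw -97.0 tilt [ 0.0014 -0.0011] F [ 1.8 -5.4  2.8] gap 0.0287 q6 2.08
[-0.89354235 -0.27517716  0.22729043] [  3.03162239 -47.87500262 -39.82251048   1.81968715  -0.2297762
   0.28212452]
```

View pics/k6.png

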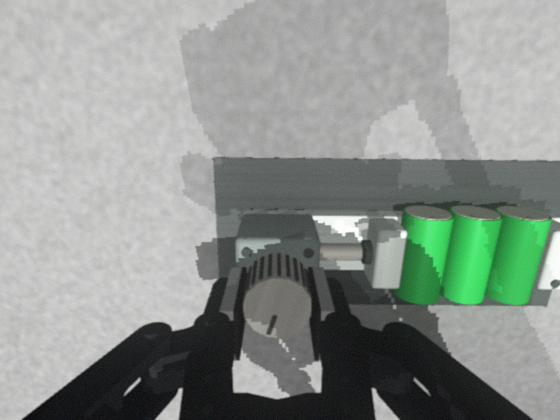

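Torque rises and the mark shifted slightly in the grip, from (268,325) to (271,324), which suggests the stop. I confirm it with a firmer grip.

>>> play_rows([
  {"dx":0,"dy":0,"dz":0,"ax":0,"ay":0,"az":0,"grip":0.02},
  {"dx":0,"dy":0,"dz":0,"ax":0,"ay":0,"az":0,"grip":0.02},
  {"dx":0,"dy":0,"dz":0,"ax":0,"ay":0,"az":0.05,"grip":0.02},
  {"dx":0,"dy":0,"dz":0,"ax":0,"ay":0,"az":0.05,"grip":0.02},
  {"dx":0,"dy":0,"dz":0,"ax":0,"ay":0,"az":0.05,"grip":0.02},
  {"dx":0,"dy":0,"dz":0,"ax":0,"ay":0,"az":0.05,"grip":0.02},
  {"dx":0,"dy":0,"dz":0,"ax":0,"ay":0,"az":0.05,"grip":0.02},
  {"dx":0,"dy":0,"dz":0,"ax":0,"ay":0,"az":0.05,"grip":0.02},
], grip_force=60)

```text
time: 59.65
tcp_pos: [0.5687, 0.2676, 0.0598]
orientation: [3.07, -0.661, 0.015]
wrist_force: [14.1, -9.0, -1.9]
finger_gap: 0.0276
```

```bash
python3 look.py k7; python3 -c "
from h import *
st();print(readout.get_state()['wrist_torque'],readout.get_state()['effort'])
import cv2
a=np.hstack([cv2.resize(cv2.imread(f'pics/{k}.png')[240:350,210:345],None,fx=2,fy=2) for k in ('k5','k6','k7')]);cv2.imwrite('pics/km.png',a)"
```

```text
t 59.9 tcp [0.5687 0.2676 0.0598] yaw -114.21 tilt [ 0.0089 -0.0033] F [13.8 -8.7 -2. ] gap 0.0282 q6 2.38
[473.8 211. ] 13434 p [0.5431 0.1556 0.018 ] cloud [0.5532 0.1636 0.036 ] L [0.082 0.062] ang 81.1
t 59.95 tcp [0.5687 0.2676 0.0599] yaw -114.21 tilt [ 0.0089 -0.0032] F [13.7 -9.5 -2.6] gap 0.0282 q6 2.38
[-1.58358268 -2.45365937  1.1456066 ] [  7.88076818 -50.05957961 -37.84977436   4.72919673   3.23082715
   1.09698627]
```

View pics/km.png

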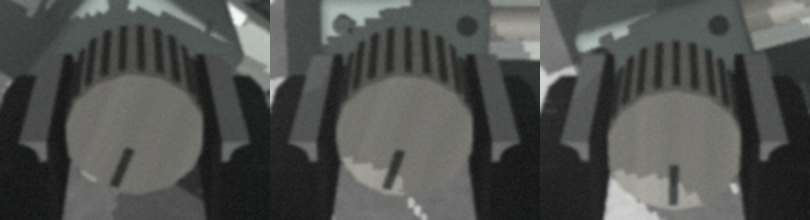

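Torque is 1.15 N m and the knob slips in the fingers, so the hard stop is reached. Open straight and rise.

>>> play_rows([
  {"dx":0,"dy":0,"dz":0,"ax":0,"ay":0,"az":0,"grip":0.04},
  {"dx":0,"dy":0,"dz":0,"ax":0,"ay":0,"az":0,"grip":0.055},
  {"dx":0,"dy":0,"dz":0,"ax":0,"ay":0,"az":0,"grip":0.06},
  {"dx":0,"dy":0,"dz":0,"ax":0,"ay":0,"az":0,"grip":0.06},
  {"dx":0,"dy":0,"dz":-0.02,"ax":0,"ay":0,"az":0,"grip":0.06},
  {"dx":0,"dy":0,"dz":-0.03,"ax":0,"ay":0,"az":0,"grip":0.06},
  {"dx":0,"dy":0,"dz":-0.03,"ax":0,"ay":0,"az":-0.05,"grip":0.06},
  {"dx":0,"dy":0,"dz":-0.03,"ax":0,"ay":0,"az":-0.1,"grip":0.06},
], grip_force=40)

```text
time: 60.95
tcp_pos: [0.5647, 0.2702, 0.1723]
orientation: [-3.112, 0.42, -0.003]
wrist_force: [0.3, -0.8, -0.4]
finger_gap: 0.06
```

```bash
python3 p.py .555 .185 .16 -77 8
```

```text
t 60.95 tcp [0.5647 0.2702 0.1723] yaw -105.38 tilt [0.0019 0.0009] F [ 0.3 -0.8 -0.4] gap 0.06 q6 2.23
mm/row 10.831472816037609 deg/row 3.5472961887382337
[{"dx": 0.0016, "dy": 0.0106, "dz": 0.0015, "ax": -0.0001, "ay": -0.0002, "az": -0.0619}, {"dx": 0.001, "dy": 0.0107, "dz": 0.0015, "ax": -0.0001, "ay": -0.0002, "az": -0.0619}, {"dx": 0.0003, "dy": 0.0107, "dz": 0.0015, "ax": -0.0001, "ay": -0.0002, "az": -0.0619}, {"dx": -0.0003, "dy": 0.0107, "dz": 0.0015, "ax": -0.0001, "ay": -0.0002, "az": -0.0619}, {"dx": -0.001, "dy": 0.0107, "dz": 0.0015, "ax": -0.0001, "ay": -0.0002, "az": -0.0619}, {"dx": -0.0016, "dy": 0.0106, "dz": 0.0016, "ax": -0.0001, "ay": -0.0002, "az": -0.0619}, {"dx": -0.0023, "dy": 0.0105, "dz": 0.0015, "ax": -0.0001, "ay": -0.0002, "az": -0.0619}, {"dx": -0.003, "dy": 0.0103, "dz": 0.0016, "ax": -0.0001, "ay": -0.0002, "az": -0.0619}]
```

>>> play_rows([
  {"dx":0.0015,"dy":0.0105,"dz":0,"ax":0,"ay":0,"az":-0.062,"grip":0.08},
  {"dx":0.001,"dy":0.0105,"dz":0,"ax":0,"ay":0,"az":-0.062,"grip":0.08},
  {"dx":0,"dy":0.0105,"dz":0,"ax":0,"ay":0,"az":-0.062,"grip":0.08},
  {"dx":0,"dy":0.0105,"dz":0,"ax":0,"ay":0,"az":-0.062,"grip":0.08},
  {"dx":-0.001,"dy":0.0105,"dz":0,"ax":0,"ay":0,"az":-0.062,"grip":0.08},
  {"dx":-0.0015,"dy":0.0105,"dz":0,"ax":0,"ay":0,"az":-0.062,"grip":0.08},
  {"dx":-0.002,"dy":0.0105,"dz":0,"ax":0,"ay":0,"az":-0.062,"grip":0.08},
  {"dx":-0.003,"dy":0.0105,"dz":0,"ax":0,"ay":0,"az":-0.062,"grip":0.08},
])

```text
time: 61.95
tcp_pos: [0.5553, 0.1855, 0.1712]
orientation: [-3.121, -0.356, -0.003]
wrist_force: [-1.0, 0.1, 0.0]
finger_gap: 0.08
```

```bash
python3 look.py r1;  python3 sx.py r1; python3 p.py .552 -.129 .12 -77.5 8
```

```text
t 62.2 tcp [0.5553 0.1861 0.1703] yaw -77.18 tilt [0.0012 0.0006] F [-0.1  0.1  0.3] gap 0.08 q6 1.61
[301.7 210.1] 4904 p [0.5463 0.1606 0.018 ] cloud [0.5522 0.164  0.037 ] L [0.056 0.078] ang 82.4
[301.7 210.1] s,x 0.0367 -0.0013
jaw top s range [0.0704 0.0819 0.1245]
knob px 164.4719696044922 180.10748291015625 22.929290771484375 [0.5655 0.2685 0.08  ]
t 62.25 tcp [0.5552 0.1862 0.17  ] yaw -77.16 tilt [0.0008 0.0005] F [-0.4 -0.1  0.4] gap 0.0795 q6 1.61
mm/row 39.88849595391642 deg/row 0.04340242220035905
[{"dx": -0.0092, "dy": 0.0383, "dz": 0.0062, "ax": -0.0, "ay": -0.0001, "az": 0.0007}, {"dx": -0.0091, "dy": 0.0383, "dz": 0.0062, "ax": -0.0, "ay": -0.0001, "az": 0.0007}, {"dx": -0.0091, "dy": 0.0383, "dz": 0.0062, "ax": -0.0, "ay": -0.0001, "az": 0.0007}, {"dx": -0.0091, "dy": 0.0384, "dz": 0.0062, "ax": -0.0, "ay": -0.0001, "az": 0.0007}, {"dx": -0.009, "dy": 0.0384, "dz": 0.0063, "ax": -0.0, "ay": -0.0001, "az": 0.0007}, {"dx": -0.009, "dy": 0.0383, "dz": 0.0062, "ax": -0.0, "ay": -0.0001, "az": 0.0007}, {"dx": -0.009, "dy": 0.0384, "dz": 0.0063, "ax": -0.0, "ay": -0.0001, "az": 0.0007}, {"dx": -0.0089, "dy": 0.0384, "dz": 0.0062, "ax": -0.0, "ay": -0.0001, "az": 0.0007}]
```

View pics/r1.png

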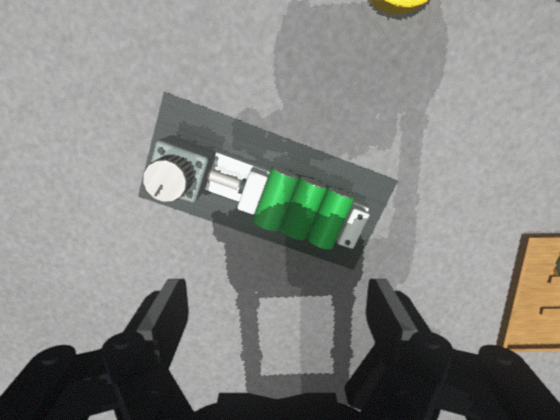

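The row at (302,210) is closed up between jaw and stop with ends level. Fetch the last cell.

>>> play_rows([
  {"dx":-0.009,"dy":0.0385,"dz":0.006,"ax":0,"ay":0,"az":0,"grip":0.08},
  {"dx":-0.009,"dy":0.0385,"dz":0.006,"ax":0,"ay":0,"az":0,"grip":0.08},
  {"dx":-0.009,"dy":0.0385,"dz":0.006,"ax":0,"ay":0,"az":0,"grip":0.08},
  {"dx":-0.009,"dy":0.0385,"dz":0.006,"ax":0,"ay":0,"az":0,"grip":0.08},
  {"dx":-0.009,"dy":0.0385,"dz":0.006,"ax":0,"ay":0,"az":0,"grip":0.08},
  {"dx":-0.009,"dy":0.0385,"dz":0.006,"ax":0,"ay":0,"az":0,"grip":0.08},
  {"dx":-0.009,"dy":0.0385,"dz":0.006,"ax":0,"ay":0,"az":0,"grip":0.08},
  {"dx":-0.009,"dy":0.0375,"dz":0.006,"ax":0,"ay":0,"az":0,"grip":0.08},
])

```text
time: 63.25
tcp_pos: [0.5535, -0.1305, 0.1213]
orientation: [-3.122, -0.352, -0.001]
wrist_force: [0.1, -0.3, -0.0]
finger_gap: 0.08
```

```bash
python3 look.py c5
```

```text
t 63.5 tcp [ 0.5535 -0.1291  0.1214] yaw -77.14 tilt [0.     0.0006] F [ 0.7 -0.  -0.8] gap 0.0798 q6 1.06
[275.9 213.9] 2254 p [ 0.5523 -0.1289  0.018 ] cloud [ 0.5563 -0.1273  0.0283] L [0.026 0.05 ] ang 101.9
```

View pics/c5.png

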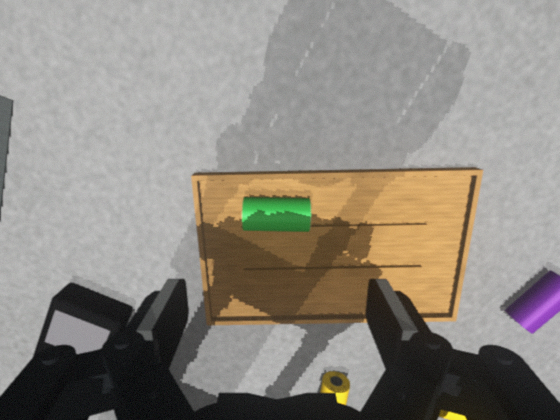

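>>> play_rows([
  {"dx":-0.001,"dy":0,"dz":0.016,"ax":0,"ay":0,"az":0.012,"grip":0.08},
  {"dx":0,"dy":0,"dz":0.018,"ax":0,"ay":0,"az":0,"grip":0.08},
  {"dx":0,"dy":0,"dz":0.018,"ax":0,"ay":0,"az":0,"grip":0.08},
  {"dx":0,"dy":0,"dz":0.018,"ax":0,"ay":0,"az":0,"grip":0.08},
  {"dx":0,"dy":0,"dz":0.017,"ax":0,"ay":0,"az":0,"grip":0.08},
  {"dx":0,"dy":0,"dz":0.016,"ax":0,"ay":0,"az":0,"grip":0.08},
  {"dx":0,"dy":0,"dz":0.008,"ax":0,"ay":0,"az":0,"grip":0.08},
  {"dx":0,"dy":0,"dz":0,"ax":0,"ay":0,"az":0,"grip":0.07},
], grip_force=40)

```text
time: 64.55
tcp_pos: [0.552, -0.1298, 0.0096]
orientation: [-3.123, -0.333, 0.002]
wrist_force: [-0.3, 0.3, -0.2]
finger_gap: 0.0696
```

>>> play_rows([
  {"dx":0,"dy":0,"dz":0,"ax":0,"ay":0,"az":0,"grip":0.06},
  {"dx":0,"dy":0,"dz":0,"ax":0,"ay":0,"az":0,"grip":0.055},
  {"dx":0,"dy":0,"dz":0,"ax":0,"ay":0,"az":0,"grip":0.045},
  {"dx":0,"dy":0,"dz":0,"ax":0,"ay":0,"az":0,"grip":0.04},
  {"dx":0,"dy":0,"dz":0,"ax":0,"ay":0,"az":0,"grip":0.04},
  {"dx":0,"dy":0,"dz":0,"ax":0,"ay":0,"az":0,"grip":0.04},
  {"dx":0,"dy":0,"dz":-0.01,"ax":0,"ay":0,"az":0,"grip":0.04},
  {"dx":0,"dy":0,"dz":-0.03,"ax":0,"ay":0,"az":0,"grip":0.04},
], grip_force=40)

```text
time: 65.55
tcp_pos: [0.5505, -0.1293, 0.0482]
orientation: [-3.122, -0.333, 0.008]
wrist_force: [0.3, -0.4, -1.2]
finger_gap: 0.0491
```

>>> play_rows([
  {"dx":0,"dy":0,"dz":-0.03,"ax":0,"ay":0,"az":-0.05,"grip":0.04},
  {"dx":0,"dy":0,"dz":-0.03,"ax":0,"ay":0,"az":-0.1,"grip":0.04},
  {"dx":0,"dy":0,"dz":-0.02,"ax":0,"ay":0,"az":-0.15,"grip":0.04},
  {"dx":0,"dy":0,"dz":-0.005,"ax":0,"ay":0,"az":-0.15,"grip":0.04},
  {"dx":0,"dy":0,"dz":0,"ax":0,"ay":0,"az":-0.15,"grip":0.04},
  {"dx":0,"dy":0,"dz":0,"ax":0,"ay":0,"az":-0.15,"grip":0.04},
  {"dx":0,"dy":0,"dz":0,"ax":0,"ay":0,"az":-0.15,"grip":0.04},
  {"dx":0,"dy":0,"dz":0,"ax":0,"ay":0,"az":-0.1,"grip":0.04},
])

```text
time: 66.55
tcp_pos: [0.552, -0.1297, 0.135]
orientation: [-2.577, -1.795, 0.001]
wrist_force: [-0.0, 0.7, -0.7]
finger_gap: 0.0491
```

```bash
python3 -c "
import numpy as np
S=np.array([.5449,.1251]);u=np.array([.1334,.9911]);x=np.array([.9911,-.1334])
for s in (24.7,50): print(s,S+u*s/1000+x*.0006)"; python3 p.py .549 .150 .125 -7.7 8
```

```text
24.7 [0.54878964 0.14950013]
50 [0.55216466 0.17457496]
t 66.55 tcp [ 0.552  -0.1297  0.135 ] yaw -20.29 tilt [-0.0012  0.0004] F [-0.   0.7 -0.7] gap 0.0491 q6 0.06
mm/row 34.98779848779854 deg/row 1.5734899042502413
[{"dx": 0.0327, "dy": -0.0125, "dz": 0.0013, "ax": -0.0002, "ay": -0.0, "az": -0.0275}, {"dx": 0.033, "dy": -0.0116, "dz": 0.0013, "ax": -0.0002, "ay": -0.0, "az": -0.0275}, {"dx": 0.0333, "dy": -0.0106, "dz": 0.0012, "ax": -0.0002, "ay": -0.0, "az": -0.0275}, {"dx": 0.0336, "dy": -0.0097, "dz": 0.0013, "ax": -0.0002, "ay": -0.0, "az": -0.0275}, {"dx": 0.0338, "dy": -0.0088, "dz": 0.0012, "ax": -0.0002, "ay": -0.0, "az": -0.0275}, {"dx": 0.0341, "dy": -0.0079, "dz": 0.0012, "ax": -0.0002, "ay": -0.0, "az": -0.0275}, {"dx": 0.0342, "dy": -0.0069, "dz": 0.0013, "ax": -0.0002, "ay": -0.0, "az": -0.0275}, {"dx": 0.0345, "dy": -0.006, "dz": 0.0012, "ax": -0.0002, "ay": -0.0, "az": -0.0275}]
```

>>> play_rows([
  {"dx":0.0325,"dy":-0.0125,"dz":0.001,"ax":0,"ay":0,"az":-0.028,"grip":0.04},
  {"dx":0.033,"dy":-0.0115,"dz":0.001,"ax":0,"ay":0,"az":-0.028,"grip":0.04},
  {"dx":0.0335,"dy":-0.0105,"dz":0.001,"ax":0,"ay":0,"az":-0.028,"grip":0.04},
  {"dx":0.0335,"dy":-0.01,"dz":0.001,"ax":0,"ay":0,"az":-0.028,"grip":0.04},
  {"dx":0.034,"dy":-0.009,"dz":0.001,"ax":0,"ay":0,"az":-0.028,"grip":0.04},
  {"dx":0.034,"dy":-0.008,"dz":0.001,"ax":0,"ay":0,"az":-0.027,"grip":0.04},
  {"dx":0.034,"dy":-0.007,"dz":0.001,"ax":0,"ay":0,"az":-0.027,"grip":0.04},
  {"dx":0.0345,"dy":-0.006,"dz":0.001,"ax":0,"ay":0,"az":-0.027,"grip":0.04},
])

```text
time: 67.55
tcp_pos: [0.5491, 0.1508, 0.127]
orientation: [-2.367, -2.065, 0.001]
wrist_force: [0.2, -0.2, -1.5]
finger_gap: 0.049
```

```bash
python3 look.py e1; python3 - <<'E'
from h import *
import pickle
o=np.array([.5449,.1251]);u=np.array([.1334,.9911]);x=np.array([.9911,-.1334])
t=readout.get_state()['tcp_pos'][:2]; print('tcp s,x',(t-o)@u,(t-o)@x); st()
c=pickle.load(open('pics/e1.pkl','rb'));P=cloud('wrist',np.load('pics/e1.npy'),c);g=green(cv2.imread('pics/e1.png'))>0
lo=g&(P[...,2]>.02)&(P[...,2]<.042); hi=g&(P[...,2]>.1)
for m in (lo,hi):
    q=P[m]; s=(q[:,:2]-o)@u; xx=(q[:,:2]-o)@x
    for a,b in [(s.min(),.036),(.036,.062),(.062,.1)] if m is lo else [(s.min(),s.max())]:
        k=(s>=a)&(s<=b)
        if k.sum()>20: print('s',s[k].min().round(4),s[k].max().round(4),'x',np.percentile(xx[k],[1,99]).round(4),'zmax',np.percentile(q[k,2],98).round(4))
E
```

```text
t 67.8 tcp [0.5494 0.1493 0.1271] yaw -7.85 tilt [-0.0007 -0.0007] F [-0.1  0.1 -0.3] gap 0.0489 q6 0.34
[276.  195.6] 7109 p [0.5503 0.161  0.018 ] cloud [0.5511 0.1664 0.0356] L [0.052 0.079] ang 84.1
[276.5 290.6] 6530 p [0.5393 0.0783 0.018 ] cloud [0.5498 0.1549 0.1423] L [0.054 0.093] ang 172.2
tcp s,x 0.024293354664014964 0.0013963132419948015
t 67.85 tcp [0.5495 0.149  0.1271] yaw -7.9 tilt [-0.0005 -0.0006] F [ 0.1  0.2 -1. ] gap 0.0492 q6 0.34
s -0.0033 0.036 x [-0.0237  0.0255] zmax 0.0381
s 0.036 0.0619 x [-0.0241  0.0253] zmax 0.0382
s 0.062 0.0758 x [-0.0241  0.0248] zmax 0.0383
s 0.0143 0.1086 x [-0.0231  0.0255] zmax 0.1458
```

View pics/e1.png

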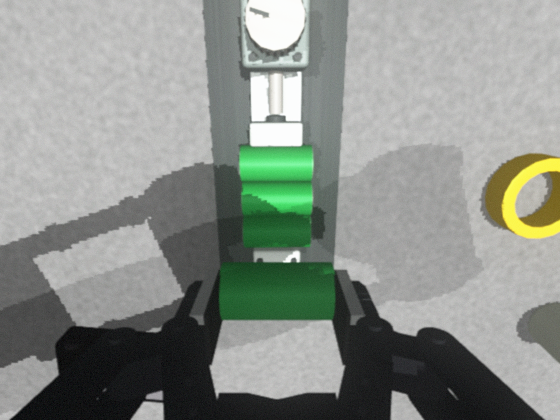

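The row at (276,196) is tight. The held cell at (277,291) lines up within about 0.5 mm across. Lowering into the saddle between the stop-side cell and the middle one.

>>> play_rows([
  {"dx":0.0005,"dy":-0.0005,"dz":0.014,"ax":0,"ay":0,"az":-0.003,"grip":0.04},
  {"dx":0,"dy":0,"dz":0.016,"ax":0,"ay":0,"az":0,"grip":0.04},
  {"dx":0,"dy":0,"dz":0.016,"ax":0,"ay":0,"az":0,"grip":0.04},
  {"dx":0,"dy":0,"dz":0.014,"ax":0,"ay":0,"az":0,"grip":0.04},
  {"dx":0,"dy":0,"dz":0.012,"ax":0,"ay":0,"az":0,"grip":0.04},
  {"dx":0,"dy":0,"dz":0.007,"ax":0,"ay":0,"az":0,"grip":0.04},
  {"dx":0,"dy":0,"dz":0.003,"ax":0,"ay":0,"az":0,"grip":0.04},
  {"dx":0,"dy":0,"dz":0.001,"ax":0,"ay":0,"az":0,"grip":0.04},
])

```text
time: 68.85
tcp_pos: [0.5494, 0.1504, 0.0446]
orientation: [2.365, 2.068, 0.001]
wrist_force: [0.3, -0.1, -0.6]
finger_gap: 0.0489
```

>>> play_rows([
  {"dx":0,"dy":0,"dz":0.0005,"ax":0,"ay":0,"az":0,"grip":0.04},
  {"dx":0,"dy":0,"dz":0.0005,"ax":0,"ay":0,"az":0,"grip":0.04},
  {"dx":0,"dy":0,"dz":0.0005,"ax":0,"ay":0,"az":0,"grip":0.04},
  {"dx":0,"dy":0,"dz":0,"ax":0,"ay":0,"az":0,"grip":0.04},
  {"dx":0,"dy":0,"dz":0,"ax":0,"ay":0,"az":0,"grip":0.04},
  {"dx":0,"dy":0,"dz":0,"ax":0,"ay":0,"az":0,"grip":0.04},
  {"dx":0,"dy":0,"dz":0,"ax":0,"ay":0,"az":0,"grip":0.04},
  {"dx":0,"dy":0,"dz":0,"ax":0,"ay":0,"az":0,"grip":0.04},
])

```text
time: 69.85
tcp_pos: [0.5492, 0.1504, 0.0428]
orientation: [-2.365, -2.068, 0.0]
wrist_force: [0.2, 0.8, -0.6]
finger_gap: 0.0489
```

```bash
python3 look.py e2
```

```text
t 70.1 tcp [0.5492 0.1504 0.0428] yaw -7.68 tilt [0. 0.] F [-0.4 -0.3 -0.9] gap 0.0492 q6 0.34
[276.5 247.5] 16161 p [0.5499 0.1574 0.018 ] cloud [0.5509 0.1664 0.0371] L [0.055 0.084] ang 85.6
```

View pics/e2.png

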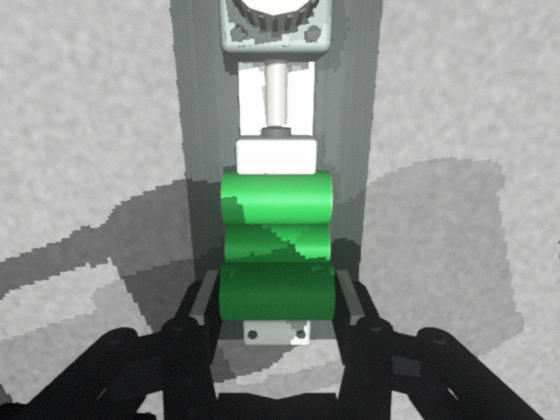

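>>> play_rows([
  {"dx":-0.0008,"dy":0,"dz":0.0005,"ax":0,"ay":0,"az":0,"grip":0.04},
  {"dx":0,"dy":0,"dz":0.0005,"ax":0,"ay":0,"az":0,"grip":0.04},
  {"dx":0,"dy":0,"dz":0.0005,"ax":0,"ay":0,"az":0,"grip":0.04},
  {"dx":0,"dy":0,"dz":0.0005,"ax":0,"ay":0,"az":0,"grip":0.04},
  {"dx":0,"dy":0,"dz":0,"ax":0,"ay":0,"az":0,"grip":0.04},
  {"dx":0,"dy":0,"dz":0,"ax":0,"ay":0,"az":0,"grip":0.04},
  {"dx":0,"dy":0,"dz":0,"ax":0,"ay":0,"az":0,"grip":0.04},
  {"dx":0,"dy":0,"dz":0,"ax":0,"ay":0,"az":0,"grip":0.04},
])

```text
time: 71.15
tcp_pos: [0.5492, 0.1494, 0.0419]
orientation: [2.365, 2.067, 0.001]
wrist_force: [-2.0, -1.3, 6.4]
finger_gap: 0.0486
```

Contact at 6 N at the expected height. Release gently.

>>> play_rows([
  {"dx":0,"dy":0,"dz":-0.0008,"ax":0,"ay":0,"az":0,"grip":0.04},
  {"dx":0,"dy":0,"dz":0,"ax":0,"ay":0,"az":0,"grip":0.05},
  {"dx":0,"dy":0,"dz":0,"ax":0,"ay":0,"az":0,"grip":0.053},
  {"dx":0,"dy":0,"dz":0,"ax":0,"ay":0,"az":0,"grip":0.056},
  {"dx":0,"dy":0,"dz":0,"ax":0,"ay":0,"az":0,"grip":0.06},
  {"dx":0,"dy":0,"dz":0,"ax":0,"ay":0,"az":0,"grip":0.065},
  {"dx":0,"dy":0,"dz":0,"ax":0,"ay":0,"az":0,"grip":0.07},
  {"dx":0,"dy":0,"dz":0,"ax":0,"ay":0,"az":0,"grip":0.075},
])

```text
time: 72.15
tcp_pos: [0.5491, 0.1496, 0.0416]
orientation: [-2.365, -2.068, -0.0]
wrist_force: [-0.4, -0.0, 0.3]
finger_gap: 0.075
```

>>> play_rows([
  {"dx":0,"dy":0,"dz":-0.01,"ax":0,"ay":0,"az":0,"grip":0.08},
  {"dx":0,"dy":0,"dz":-0.02,"ax":0,"ay":0,"az":0,"grip":0.08},
  {"dx":0,"dy":0,"dz":-0.03,"ax":0,"ay":0,"az":0,"grip":0.08},
  {"dx":0,"dy":0,"dz":-0.04,"ax":0,"ay":0,"az":0,"grip":0.08},
  {"dx":-0.01,"dy":0,"dz":-0.03,"ax":0,"ay":0,"az":0,"grip":0.08},
  {"dx":-0.01,"dy":0,"dz":0,"ax":0,"ay":0,"az":0,"grip":0.08},
  {"dx":0,"dy":0,"dz":0,"ax":0,"ay":0,"az":0,"grip":0.08},
  {"dx":0,"dy":0,"dz":0,"ax":0,"ay":0,"az":0,"grip":0.08},
])

```text
time: 73.15
tcp_pos: [0.5458, 0.1297, 0.1701]
orientation: [-2.364, -2.067, 0.003]
wrist_force: [-0.2, -0.3, -0.1]
finger_gap: 0.0799
```

```bash
python3 look.py e3; python3 - <<'E'
from h import *
import pickle
o=np.array([.5449,.1251]);u=np.array([.1334,.9911]);x=np.array([.9911,-.1334])
c=pickle.load(open('pics/e3.pkl','rb'));P=cloud('wrist',np.load('pics/e3.npy'),c);g=green(cv2.imread('pics/e3.png'))>0
s=(P[...,:2]-o)@u; X=(P[...,:2]-o)@x
for nm,m in [('upper',g&(P[...,2]>.046)),('low mid',g&(P[...,2]<.042)&(s>.03)&(s<.048)),('low jaw',g&(P[...,2]<.042)&(s>.052)&(s<.08))]:
    print(nm,m.sum(),'s',np.percentile(s[m],[1,50,99]).round(4),'x',np.percentile(X[m],[1,99]).round(4),'z',np.percentile(P[m][:,2],98).round(4))
m=g&(P[...,2]>.057);print('crest s',np.median(s[m]).round(4))
m=(np.abs(X)<.012)&(P[...,2]>.030)&(P[...,2]<.037)&(s>.07)&(s<.11)&~g; print('jaw',np.percentile(s[m],[1,50,99]).round(4))
im,_=optics.grab_frame('scene');cv2.imwrite('pics/s9.png',cv2.resize(im[110:300,170:420],None,fx=3,fy=3))
E
```

```text
t 73.4 tcp [0.5462 0.1299 0.1708] yaw -7.66 tilt [-0.0013 -0.0001] F [-0.1 -0.3  0.1] gap 0.08 q6 0.31
[277.  159.5] 5860 p [0.5503 0.1613 0.018 ] cloud [0.55   0.1652 0.0372] L [0.054 0.079] ang 84.2
upper 2170 s [0.0118 0.0268 0.0369] x [-0.0239  0.0253] z 0.0609
low mid 1053 s [0.0354 0.0418 0.0477] x [-0.0239  0.0257] z 0.0384
low jaw 1906 s [0.0525 0.0648 0.0751] x [-0.0246  0.0249] z 0.0384
crest s 0.0246
jaw [0.0759 0.0842 0.0918]
```

View pics/e3.png

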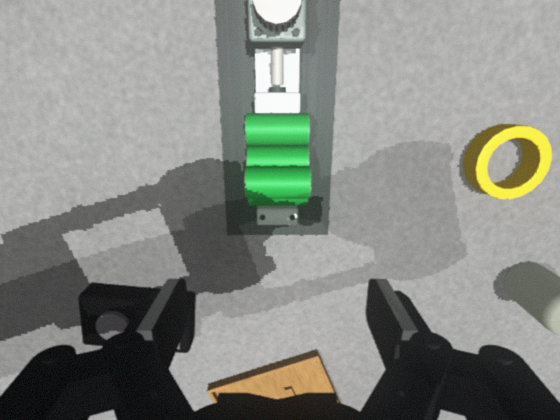

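View pics/s9.png

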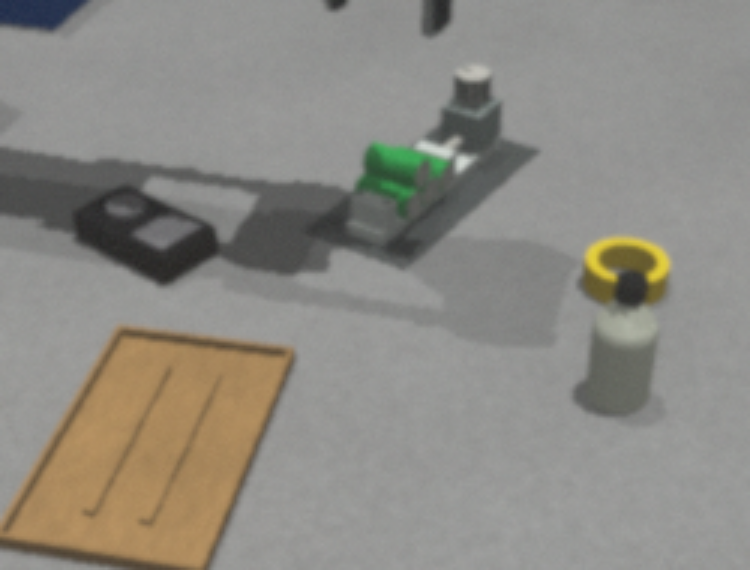

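```bash
python3 -c "
from h import *
print(ticket.sign_off())"
```

```text
the job is handed in; nothing more can be done
None
```

The job is handed in at about 73 s. All four cells present are in the fixture, and the tray is empty.

- **Bottom row and clamp:** I laid three cells across the channel, then turned the knob clockwise about 14 rad over four grips. At the end it pushed back with about 1.15 N m and the fingers slipped on it, so I took that as the hard stop. This was done before anything was put on top.
- **Stack:** I saddled the fourth cell between the stop-side cell and the middle one. Its contact on lowering came at the expected height, at about 6 N.

**Last checks:**
- **Upper cell:** its top measured 60.9 mm above the bench, against 60.5 mm expected.
- **Cell ends:** level with the row to within about 1 mm.
- **Jaw gap:** about 78 mm between jaw and stop faces, against 78.5 mm when home. That difference is within the camera's error.
- **Bystanders:** the bottle, tape roll and meter were not touched.

No check failed. No knocked cell or grip slackening turned up in the pictures I took.

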